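# Weigh the brown bottle on the notched beam balance

### The arm

A 7-joint arm with a two-finger parallel gripper is mounted at the origin on the work surface. World frame = base frame: x ahead of the robot, y to its left, z up, the work surface at z = 0. Lengths are in m, angles in rad, forces in N, time in s.
With the tool pointing down it reaches from about 0.4 to 0.85 m from the base axis. Payload 10.4 kg.
Tool frame: the origin (TCP) lies between the finger pads; the fingertips stand 19 mm ahead of it and the grasp point (between the pads) is the TCP; x points along the fingers, y is the direction in which the jaws open and shut, and the axes are right-handed (so a half turn about x gives the same grasp; the last joint's range is limited). The gripper opens to 87 mm and grips with 3 to 60 N. Pads are 19 mm wide; open, the fingers measure 117 mm over their backs; the gripper's body (75 mm by 190 mm) begins 51 mm behind the grasp point.
Start: joints at [-1.142, 0.332, -0.065, 1.46, 0.022, 1.35, -0.088], TCP at [0.273, 0.562, 0.242] pointing down, gripper open.
Joint ranges: [-2.6, 2.6], [-0.5, 2.12], [-1.47, 1.34], [0.16, 2.42], [-1.27, 4.41], [0.06, 2.06], [-2.6, 2.6]. Speed limits (rad/s): [2.22, 2.22, 2.79, 2.79, 3.14, 3.14, 3.14].

### API

Orientations are given as a unit quaternion [x, y, z, w].
In Python, from bench import r gives the robot as it stands.
- The arm moves only by the tool drive_tool, never from a script. Its argument "motion" is a list of rows, each a list of 4 numbers: the shift along the tool's x, y, z in cm, then the turn about the tool's x in units of 5 degrees (1.0 is 5 degrees). In form: [[tx, ty, tz, twist], ...]. A call has 1 to 20 rows; each row is the pose to reach, as a shift and turn from the pose commanded when the call began, along the tool's axes at that moment; what a row does not reach only later rows make up. A row lasts 1/12 s, in which the tool goes at most 41.7 mm and 7.16 degrees, less where a joint would pass 70% of its speed; a pose out of reach is approached as far as the arm can. A call with a gripper value outside its range is refused whole. "grip" is the closure in counts, from 0 (fully open) to 255 (shut), set as the call begins (left out, the last holds). The fingers move at their own pace and stop on an object; "force" is the grip in N (left out, the last holds). Time passes only in rows, so rows that repeat a pose let the fingers close. It gives the time, the measured TCP pose, the force and the opening at its end, in the units of the state.
- r.read_state(): the state, without advancing time (a new reading comes with each control period).
- r.camera(name): name is "scene" or "top" or "wrist"; returns the picture (400x640x3 uint8, red, green, blue); there is no depth.
- r.calibration(name): a dict with "fx", "fy", "cx", "cy" (pixels), "xyz" and "orientation" of the camera in the world. Camera axes: x right, y up, looking along -z (the intrinsics and any distortion apply to the point x, -y, -z); pixel columns grow to the right and rows downward; lengths in m; the calibration is good to about 2 mm. A picture is of the moment at which its call begins: read the wrist's pose just before it. calibration takes no time and is no camera call; for the wrist camera it gives the pose at the moment of the call.
- r.close_job(): hands the job in, once; it reports no verdict.
The state is a dict: "time": time; "joint_positions": joint angles; "joint_vel": joint speeds; "joint_torque": joint torques, N m; "ee_pos": TCP position; "eef_rot": TCP orientation; "ft_force": force on the tool from outside, world axes, zero at the start; "torque": the same for the moment, N m; "width": finger opening in m.
Only numpy, scipy, OpenCV 4.12 (cv2) and the standard library are available. Lean on these libraries where they do the work, as an engineer would, in place of code of your own. Each camera call takes 0.05 s, during which the arm holds its last target.

### The job

Weigh the brown bottle with the black cap on the beam balance: stand it gently on the pan, then push the poise, which was left between two notches, outward by its blue tab, lightly with closed fingertips and without pinching it or leaning on the beam, until the pointer comes to rest in the green band with the poise clicked into a notch. Take your hand away and leave everything else on the bench where it is.

Things in the scene. Friction and masses are not known exactly. Their poses are not given: they have to be found in the camera images.
- balance: White beam balance, 100 wide (x) and 500 long (y), fixed to the bench. Origin on the bench; its +y points to the pan end, -y to the pointer end, -x is the operator's side. Base top at z=29 mm; knife edge (beam axis, along x) at y=70, z=90; scale post at y=-233 to -263, 130 high. The beam runs 50 mm clear above the base.
- bottle_mid (a point): Centre, half-way up, of the brown bottle with the black cap: 44 mm diameter up to 54 mm, shoulder, cap 28 mm diameter, 80 mm high in all, upright z axis. 49 to 80 g, not known beforehand.
- pan_mid (a point): Centre of the top of the round steel pan, 130 mm diameter, flat, 122 mm above the bench with the beam level. It stays level, and sinks or rises up to 4 mm as the beam tips; it takes light loads anywhere on it alike.
- tab_mid (a point): Centre of the blue push tab of the aluminium poise. The tab is a bar 46 long (x), 8 thick (y), 16 high (z) that sticks out to -x at knife-edge height; this point lies 38 mm to -x of the steel bar that the poise rides on and 20 mm from the tab's free end. Axes as the balance's, tipping with the beam. The poise block itself is 24 x 26 x 52 mm.
- pointer_tip (a point): Tip of the red pointer at the beam's -y end, 300 mm from the knife edge, in front of a white scale plate with a green band 10 mm high and a black centre line at z=90 mm.
- beam (a joint): Tilt of the beam in rad: 0 level with the pointer on the centre line, positive pointer up (bottle too heavy for the poise), stops at -0.045 and 0.045. The green band is -0.017 to 0.017. One notch of the poise tips it by about 0.026. Touching the poise disturbs it; it settles in about 0.6 s once untouched.
- pawl (a joint): Lift of the poise's brass spring pawl in m: 0 dropped in a notch, 0.001 or more up on a land. Nine notches 15 mm apart, 5 mm wide, 10 g of load each, with flat lands between; the poise starts on a land. On a land it slides with about 2 N; within 2 mm of a notch's centre the pawl drops and draws it in; leaving a notch takes 4 to 6 N. Over 10 N harms the knife edge.
- bottle_w: Bystander: bottle as the brown one but with a white cap; origin under its centre.
- bottle_b: Bystander: white bottle of the same size with a blue cap; origin under its centre.
- rack: Bystander: blue vial rack 70 x 130 x 26 mm with small black-capped vials, 39 mm high in all; origin under its centre.
- beaker: Bystander: glass beaker, 64 mm diameter, 85 mm high; origin under its centre.
- spatula: Bystander: slim steel spatula 172 mm long, 8 mm thick, lying on the bench; origin under its middle.
- dish: Bystander: white ceramic dish, 80 mm diameter, 14 mm high; origin under its centre.
- can: Bystander: aluminium can with a paper label, 66 mm diameter, 110 mm high; origin under its centre.
Not all that is in view belongs to the job. Leave any orange, pink or red look-alike of the part that bears bottle_mid alone.

How it is judged:
On the way, in this order (a step that is already met when the one before it is completed fails the run):
1. the bottle stands on the pan, let go (horizontal distance between bottle_mid and pan_mid below 0.04 m and z of bottle_mid in the frame of pan_mid below 0.046 m and angle between bottle_mid's own z axis and vertical below 0.12 rad and contact force between the fingers and bottle below 0.05 N), for 0.4 s.
2. the poise is clicked into a notch with the pointer at rest in the green band, nothing touching it (value of joint beam between -0.017 and 0.017 rad and value of joint pawl below 0.0005 m and contact force between the fingers and beam below 0.05 N), for 0.5 s.
At the end, for the whole second after the job is handed in: the bottle stands upright on the pan, within 40 mm of its centre, let go; the pointer is at rest in the green band (beam within 0.017 rad of level, slower than 0.02 rad/s); the poise is clicked into a notch (pawl below 0.5 mm) (horizontal distance between bottle_mid and pan_mid below 0.04 m and z of bottle_mid in the frame of pan_mid below 0.046 m and angle between bottle_mid's own z axis and vertical below 0.12 rad and value of joint beam between -0.017 and 0.017 rad and velocity of joint beam between -0.02 and 0.02 rad/s and value of joint pawl below 0.0005 m); the robot touches nothing.
It fails at once if the poise, beam or pan is pushed, pinched or leaned on with more than 10 N (contact force between any of the fingers, the arm and beam above 10 N).
It fails at once if the bottle is pressed or dropped on the pan with more than 10 N (contact force between bottle and beam above 10 N).
It fails at once if another thing on the bench is moved by more than 20 mm (distance of any of bottle_w, bottle_b, rack, beaker, spatula, dish, can from where it was at the start of the episode above 0.02 m).
It also fails if it takes over 72 s, if anything falls off the work surface, if the arm or the gripper's body presses on something with over 40 N, if the wrist force passes 120 N, or if a joint passes its speed limit or range.

## Working session

There is one attempt and no reset: what is moved stays moved. The work goes in short steps, Python scripts to look and compute and a tool call to move; the robot and the scene stay as the last step left them, time stands still between calls to the robot, and variables do not carry over. Pictures are saved under pics/ and viewed, and the job is handed in when it is done.

Besides the shell and the picture viewer there is one more tool, called after "Request:" as name([rows], argument=value, ...), one row to a line, values as JSON. drive_tool: Moves the arm, as the interface text tells. Its arguments: {"type":"object","properties":{"motion":{"type":"array","items":{"type":"array","items":{"type":"number"}}},"grip":{"type":"number"},"force":{"type":"number"}},"required":["motion"]}

```bash
ls; mkdir -p pics; python3 - <<'E'
from bench import r
import cv2
s=r.read_state();print(s)
for n in ["scene","top","wrist"]:
    print(n,r.calibration(n))
    im=r.camera(n);cv2.imwrite(f"pics/{n}0.png",im[:,:,::-1])
E
```

```text
pics
{'time': 0.0, 'joint_positions': array([-1.14159829,  0.33286263, -0.06467438,  1.46093606,  0.02158752,
        1.34989119, -0.08850693]), 'joint_vel': array([-0.00107852,  0.00052553,  0.00058479,  0.00056365,  0.00044427,
       -0.00121216, -0.0011996 ]), 'joint_torque': array([-2.21406881e-04, -6.23246670e+01,  2.44516321e-02, -3.89902246e+01,
       -6.14904100e-02,  3.98831209e-02,  1.29953960e-04]), 'ee_pos': array([0.27272363, 0.56196276, 0.24076213]), 'eef_rot': array([ 0.15789646,  0.68923012, -0.15887171,  0.68905031]), 'ft_force': array([ 0.27581336, -0.41528355,  0.08064933]), 'torque': array([ 0.01481994,  0.027218  , -0.00615562]), 'width': 0.08700108277071925}
scene {'fx': 481.224646000998, 'fy': 481.224646000998, 'cx': 319.3992927904624, 'cy': 200.5421059994396, 'xyz': array([1.53839265, 0.21456444, 0.86346829]), 'orientation': array([0.28776003, 0.32532534, 0.68204915, 0.5883592 ])}
top {'fx': 415.1479926244885, 'fy': 415.1479926244885, 'cx': 323.9091646777223, 'cy': 201.22309736432868, 'xyz': array([0.37886404, 0.0677475 , 1.31536733]), 'orientation': array([ 0.06517392, -0.07125802, -0.69637017,  0.71115627])}
wrist {'fx': 340.18242584803664, 'fy': 340.18242584803664, 'cx': 318.64659088359804, 'cy': 198.84514790640492, 'xyz': array([0.20435719, 0.59651871, 0.38275902]), 'orientation': array([-0.11927973, -0.07346428,  0.52544979,  0.83921265])}
```

View pics/scene0.png

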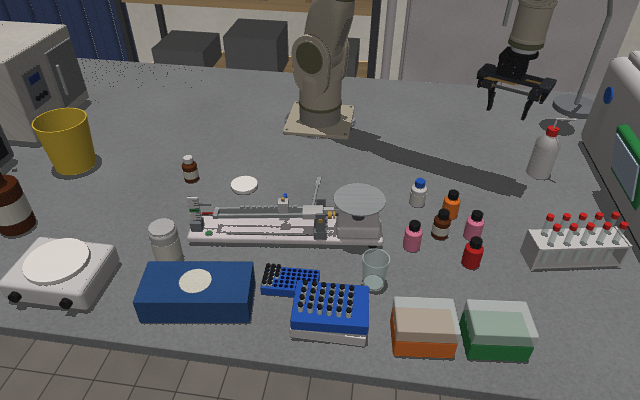

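View pics/top0.png

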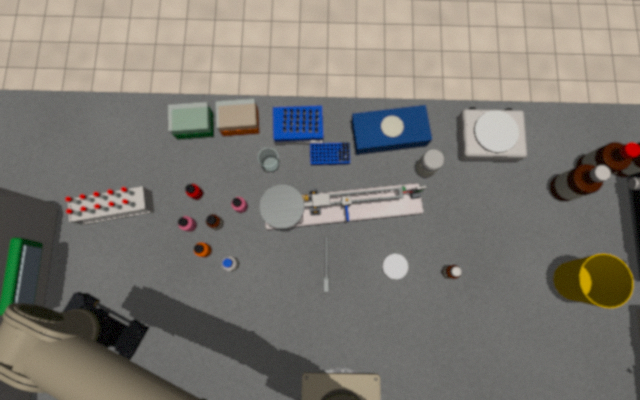

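View pics/wrist0.png

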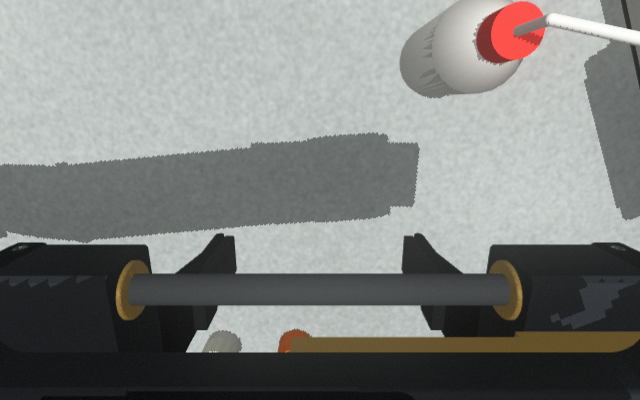

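```bash
cat > h.py <<'E'
import numpy as np,cv2
from bench import r
from scipy.spatial.transform import Rotation as R
def ray(c,u,v):
    d=np.array([(u-c['cx'])/c['fx'],-(v-c['cy'])/c['fy'],-1.])
    return np.array(c['xyz']),R.from_quat(c['orientation']).apply(d)
def onz(c,u,v,z):
    o,d=ray(c,u,v);return o+d*(z-o[2])/d[2]
def proj(c,p):
    q=R.from_quat(c['orientation']).inv().apply(np.asarray(p)-c['xyz'])
    return c['cx']+c['fx']*q[0]/-q[2], c['cy']-c['fy']*q[1]/-q[2]
def tri(c1,p1,c2,p2):
    o1,d1=ray(c1,*p1);o2,d2=ray(c2,*p2)
    A=np.stack([d1,-d2],1);t=np.linalg.lstsq(A,o2-o1,rcond=None)[0]
    a=o1+t[0]*d1;b=o2+t[1]*d2
    return (a+b)/2,np.linalg.norm(a-b)
def crop(im,x0,y0,x1,y1,s,f):
    cv2.imwrite(f,cv2.resize(im[y0:y1,x0:x1,::-1],None,fx=s,fy=s,interpolation=cv2.INTER_CUBIC))
E
python3 - <<'E'
import cv2
from h import *
t=cv2.imread("pics/top0.png")[:,:,::-1];s=cv2.imread("pics/scene0.png")[:,:,::-1]
crop(t,170,140,330,260,5,"pics/t1.png");crop(s,340,160,500,280,5,"pics/s1.png");crop(s,180,170,390,260,3.8,"pics/s2.png")
crop(t,255,160,435,260,4.4,"pics/t2.png")
E
```

```text
(no output)
```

View pics/t1.png

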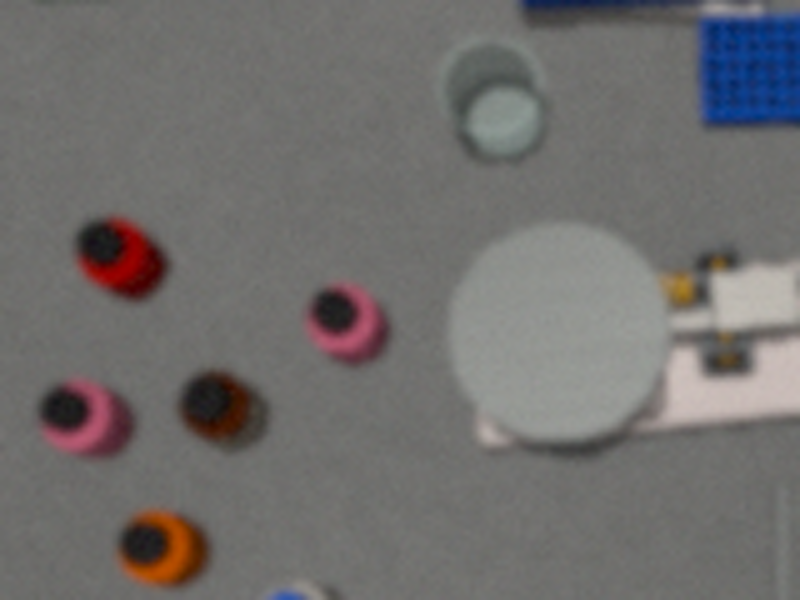

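View pics/s1.png

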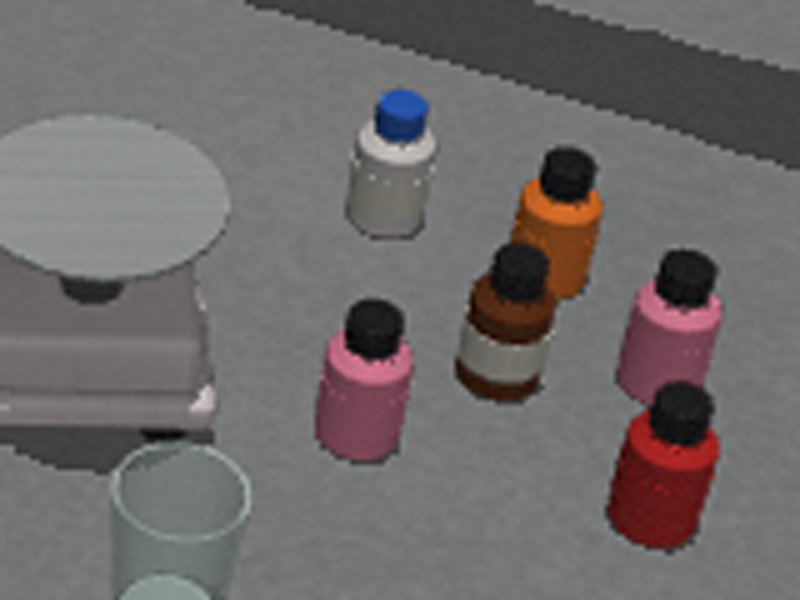

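View pics/s2.png

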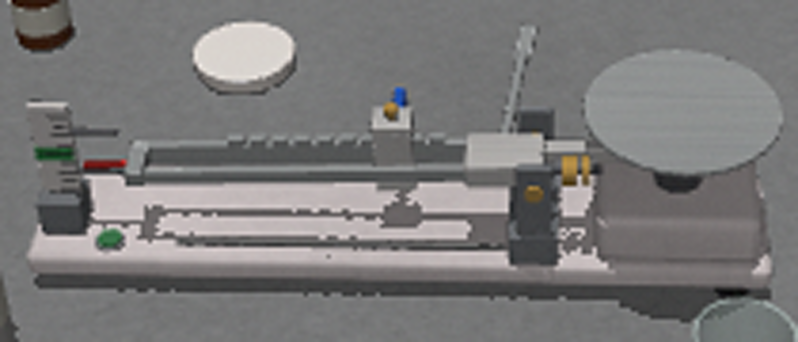

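View pics/t2.png

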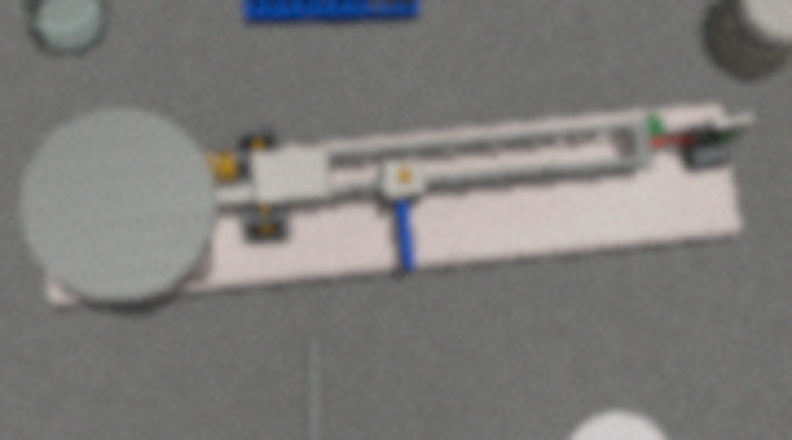

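```bash
python3 - <<'E'
from h import *
t=cv2.imread("pics/top0.png")[:,:,::-1];s=cv2.imread("pics/scene0.png")[:,:,::-1]
ct=r.calibration("top");cs=r.calibration("scene")
def comps(im,mask,box,amin=15):
    x0,y0,x1,y1=box;m=np.zeros(mask.shape,np.uint8);m[y0:y1,x0:x1]=mask[y0:y1,x0:x1]
    n,l,st,c=cv2.connectedComponentsWithStats(m)
    return [(c[i].round(2),st[i].tolist()) for i in range(1,n) if st[i,4]>=amin]
mt=(t.max(2)<45);ms=(s.max(2)<45)
T=comps(t,mt,(170,140,330,290));S=comps(s,ms,(400,180,500,290))
for c,a in T: print('T cap',c,a,onz(ct,*c,0.08).round(4))
for c,a in S: print('S cap',c,a,onz(cs,*c,0.07).round(4))
hs=cv2.cvtColor(t.copy(),cv2.COLOR_RGB2HSV);h2=cv2.cvtColor(s.copy(),cv2.COLOR_RGB2HSV)
b=lambda h:((h[:,:,0]>105)&(h[:,:,0]<130)&(h[:,:,1]>120))
for c,a in comps(t,b(hs),(170,180,400,290),5): print('T blue',c,a,onz(ct,*c,.08).round(4),onz(ct,*c,.09).round(4))
for c,a in comps(s,b(h2),(180,170,450,230),2): print('S blue',c,a,onz(cs,*c,.08).round(4),onz(cs,*c,.09).round(4))
# pan top
g=cv2.cvtColor(t.copy(),cv2.COLOR_RGB2GRAY)
c=cv2.HoughCircles(cv2.GaussianBlur(g,(0,0),1)[150:260,230:340],cv2.HOUGH_GRADIENT,1,50,param1=60,param2=12,minRadius=19,maxRadius=27)
print(c)
for cc in c[0]:
  print('pan',onz(ct,cc[0]+230,cc[1]+150,.124), cc[2]/ct['fx']*(1.315-.124))
E
```

```text
T cap [189.72 188.28] [186, 185, 8, 7, 39] [0.6518 0.4682 0.08  ]
T cap [236.43 201.67] [234, 199, 6, 6, 30] [0.6135 0.324  0.08  ]
T cap [211.27 219.73] [207, 216, 10, 9, 60] [0.5568 0.3959 0.08  ]
T cap [182.43 221.43] [179, 219, 8, 6, 37] [0.5498 0.4816 0.08  ]
T cap [198.23 248.23] [195, 246, 8, 6, 35] [0.4709 0.4283 0.08  ]
S cap [452.96 194.46] [448, 190, 11, 10, 89] [0.4687 0.4335 0.07  ]
S cap [443.27 214.3 ] [438, 209, 12, 12, 108] [0.5576 0.4027 0.07  ]
S cap [476.62 215.1 ] [471, 210, 12, 11, 104] [0.5476 0.4873 0.07  ]
S cap [414.19 225.39] [409, 220, 11, 12, 107] [0.6125 0.3283 0.07  ]
S cap [475.69 242.4 ] [470, 237, 12, 12, 119] [0.6522 0.4738 0.07  ]
T blue [346.26 212.19] [345, 206, 3, 15, 27] [ 0.5885 -0.0086  0.08  ] [ 0.5868 -0.008   0.09  ]
T blue [227.  262.5] [223, 259, 9, 8, 60] [0.4309 0.3407 0.08  ] [0.4305 0.3385 0.09  ]
S blue [419.64 182.56] [415, 178, 11, 10, 87] [0.4417 0.3436 0.08  ] [0.4557 0.342  0.09  ]
S blue [285. 195.] [284, 193, 3, 5, 13] [ 0.5536 -0.0112  0.08  ] [ 0.5662 -0.0083  0.09  ]
[[[51.5 56.5 21.8]]]
pan [0.59371201 0.1830374  0.124     ] 0.06254107
```

```bash
python3 - <<'E'
from h import *
s=r.read_state();M=R.from_quat(s['eef_rot']).as_matrix();print(M.round(3),s['ee_pos'])
c=r.calibration("wrist");C=R.from_quat(c['orientation']).as_matrix()
print('cam axes in tool',(M.T@C).round(3),'pos',(M.T@(c['xyz']-s['ee_pos'])).round(4))
ct=r.calibration("top")
# balance line from top picture: base front edge (z~.029) crop px
for u,v in [(70,302),(740,232),(722,105)]:
    print(onz(ct,255+u/4.4,160+v/4.4,.029).round(4))
E
```

```text
[[-0.     0.437  0.9  ]
 [-0.001  0.9   -0.437]
 [-1.    -0.001  0.   ]] [0.27275101 0.56206502 0.2409725 ]
cam axes in tool [[ 0.001  0.277 -0.961]
 [ 1.     0.     0.001]
 [ 0.001 -0.961 -0.277]] pos [-0.1419  0.001  -0.0766]
[0.5401 0.2224 0.029 ]
[ 0.6007 -0.2541  0.029 ]
[ 0.6938 -0.2434  0.029 ]
```

Request:
drive_tool([
  [0, -0.3, 4, 0],
  [0, -0.6, 8, 0],
  [0, -0.8, 12, 0],
  [0, -1.1, 16, 0],
  [0, -1.4, 20, 0],
  [0, -1.6, 24, 0],
  [0, -1.9, 28, 0],
  [0, -2.1, 31, 0],
  [0, -2.2, 32.6, 0],
  [0, -2.2, 32.6, 0],
  [0, -2.2, 32.6, 0],
  [0, -2.2, 32.6, 0],
], grip=45)

```text
time: 1.15
ee_pos: [0.555, 0.4018, 0.2413]
eef_rot: [0.158, 0.69, -0.157, 0.689]
ft_force: [-0.2, 0.3, 0.7]
width: 0.0718
```

```bash
python3 - <<'E'
from h import *
s=r.read_state();print(s['time'],s['ee_pos'],s['eef_rot'],s['width'],s['ft_force'],abs(s['joint_vel']).max())
im=r.camera("wrist");cv2.imwrite("pics/w1.png",im[:,:,::-1])
E
```

```text
1.15 [0.55497053 0.40181627 0.24133885] [ 0.15782424  0.68978184 -0.15745386  0.68884019] 0.07177644263498306 [-0.22070073  0.34516563  0.67342299] 0.014495824020886726
```

View pics/w1.png

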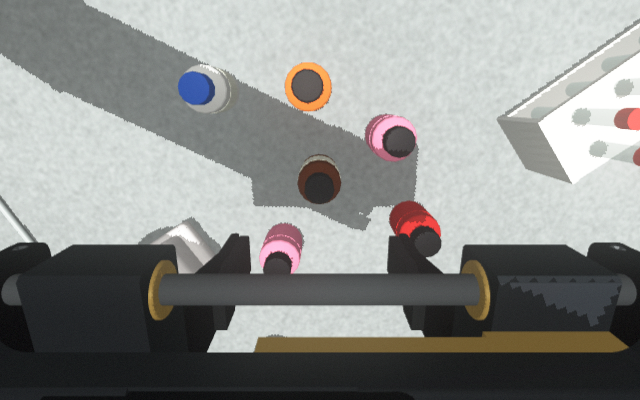

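```bash
python3 - <<'E'
from h import *
im=cv2.imread("pics/w1.png")[:,:,::-1];c=r.calibration("wrist");s=r.read_state()
crop(im,280,140,360,220,7,"pics/w1c.png")
M=R.from_quat(s['eef_rot']).as_matrix()
for u,v in [(319,188),(319,180)]:
    p=onz(c,u,v,.08);print(p, M.T@(p-s['ee_pos']))
x=im[140:220,290:350].astype(int);m=(x.max(2)<62).astype(np.uint8)
n,l,st,cc=cv2.connectedComponentsWithStats(m);print([(cc[i]+[290,140],st[i]) for i in range(1,n) if st[i,4]>30])
E
```

```text
[0.55564094 0.40289511 0.08      ] [0.1614818  0.00106956 0.00066824]
[0.54885154 0.40616783 0.08      ] [ 0.16149187  0.00107136 -0.00686877]
[(array([318.83310902, 187.74427995]), array([ 14,  32,  30,  32, 743], dtype=int32))]
```

View pics/w1c.png

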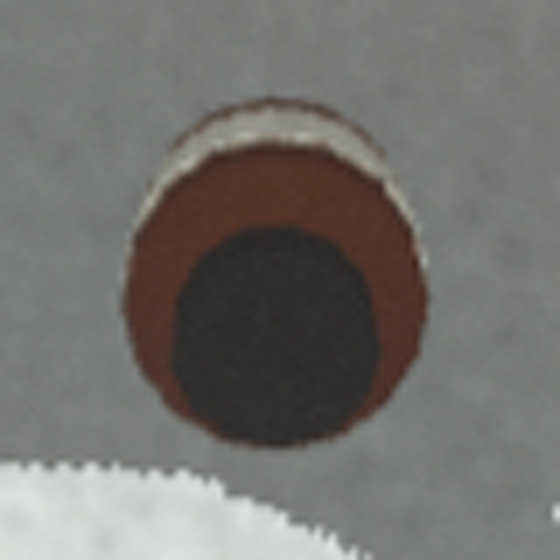

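Request:
drive_tool([
  [4, 0.1, 0.1, 0],
  [8, 0.1, 0.1, 0],
  [12, 0.1, 0.1, 0],
  [16, 0.1, 0.1, 0],
  [18, 0.1, 0.1, 0],
  [19.9, 0.1, 0.1, 0],
  [19.9, 0.1, 0.1, 0],
  [19.9, 0.1, 0.1, 0],
])

```text
time: 1.87
ee_pos: [0.5564, 0.4017, 0.0423]
eef_rot: [0.157, 0.69, -0.158, 0.689]
ft_force: [-0.5, 0.5, 1.5]
width: 0.0719
```

Request:
drive_tool([
  [0, 0, 0, 0],
  [0, 0, 0, 0],
  [0, 0, 0, 0],
  [0, 0, 0, 0],
  [0, 0, 0, 0],
  [0, 0, 0, 0],
  [0, 0, 0, 0],
], grip=180, force=12)

```text
time: 2.45
ee_pos: [0.5581, 0.4008, 0.0432]
eef_rot: [0.159, 0.689, -0.158, 0.689]
ft_force: [-0.4, -0.9, 4.6]
width: 0.0441
```

Request:
drive_tool([
  [-2, 0, 0, 0],
  [-5, 0, 0, 0],
  [-9, 0, 0, 0],
  [-13, 0, 0, 0],
  [-16, 0, 0, 0],
  [-17, -2, 1.4, 0],
  [-17, -5, 3.5, 0],
  [-17, -8, 5.6, 0],
  [-17, -11, 7.7, 0],
  [-17, -14, 9.8, 0],
  [-17, -16, 11.3, 0],
  [-17, -17.2, 12.1, 0],
  [-17, -17.8, 12.5, 0],
  [-17, -17.8, 12.5, 0],
  [-17, -17.8, 12.5, 0],
  [-17, -17.8, 12.5, 0],
])

```text
time: 3.78
ee_pos: [0.592, 0.1885, 0.2123]
eef_rot: [0.158, 0.69, -0.157, 0.689]
ft_force: [-0.2, 0.5, -1.5]
width: 0.044
```

```bash
python3 - <<'E'
from h import *
s=r.read_state();print(s['time'],s['ee_pos'],s['width'],s['ft_force'])
for n in ["scene","wrist"]:
    im=r.camera(n);cv2.imwrite(f"pics/{n}2.png",im[:,:,::-1])
    if n=="scene": crop(im,180,130,420,260,3.3,"pics/s3.png")
E
```

```text
3.7833 [0.59201814 0.18848918 0.21230612] 0.044004917533130246 [-0.18300406  0.47021023 -1.45420343]
```

View pics/s3.png

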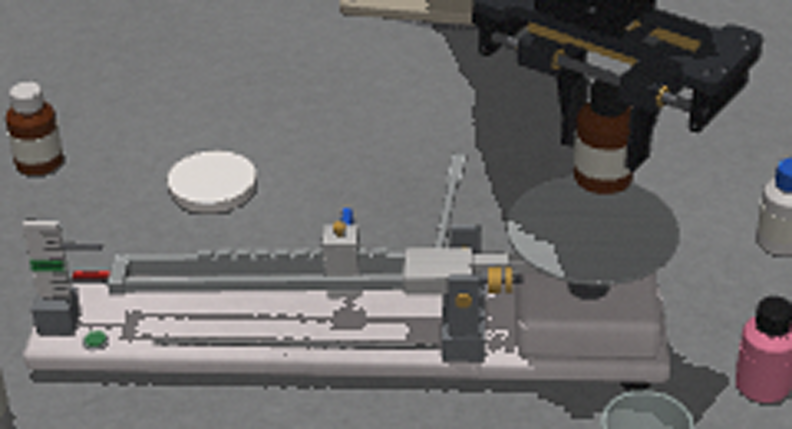

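View pics/wrist2.png

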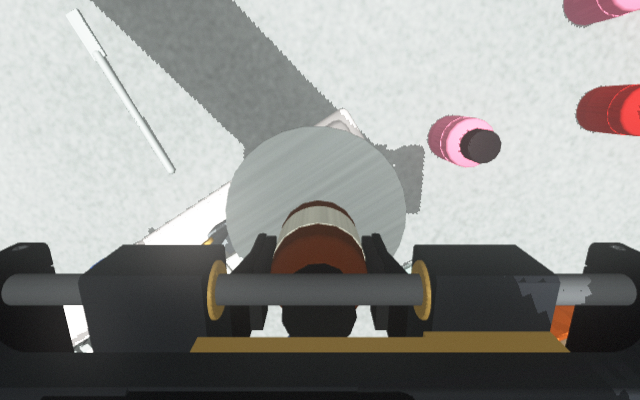

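```bash
python3 - <<'E'
from h import *
c=r.calibration("wrist")
pts=np.array([onz(c,u,v,.125)[:2] for u,v in [(227,210),(240,165),(273,138),(316,126),(352,135),(385,160),(406,210),(402,240)]])
A=np.c_[2*pts,np.ones(len(pts))];x=np.linalg.lstsq(A,(pts**2).sum(1),rcond=None)[0]
print(x[:2],np.sqrt(x[2]+x[0]**2+x[1]**2),r.read_state()['ee_pos'])
E
```

```text
[0.59560927 0.18518584] 0.0640284498410679 [0.59213941 0.18799195 0.21233427]
```

Request:
drive_tool([
  [1, -0.1, 0.4, 0],
  [2, -0.1, 0.4, 0],
  [3, -0.1, 0.4, 0],
  [3.6, -0.1, 0.4, 0],
  [3.9, -0.1, 0.4, 0],
  [4.0, -0.1, 0.4, 0],
  [4.1, -0.1, 0.4, 0],
  [4.2, -0.1, 0.4, 0],
  [4.2, -0.1, 0.4, 0],
  [4.2, -0.1, 0.4, 0],
  [4.2, -0.1, 0.4, 0],
])

```text
time: 4.8
ee_pos: [0.5959, 0.1834, 0.1709]
eef_rot: [0.159, 0.689, -0.158, 0.689]
ft_force: [0.5, -0.5, 0.1]
width: 0.0441
```

```bash
python3 - <<'E'
from h import *
s=r.read_state();print(s['time'],s['ee_pos'],s['width'],s['ft_force'])
im=r.camera("scene");crop(im,180,130,420,260,3.3,"pics/s4.png")
E
```

```text
4.8 [0.59592108 0.18335216 0.17088206] 0.04413947900435629 [ 0.4699655  -0.46784843  0.06990326]
```

View pics/s4.png

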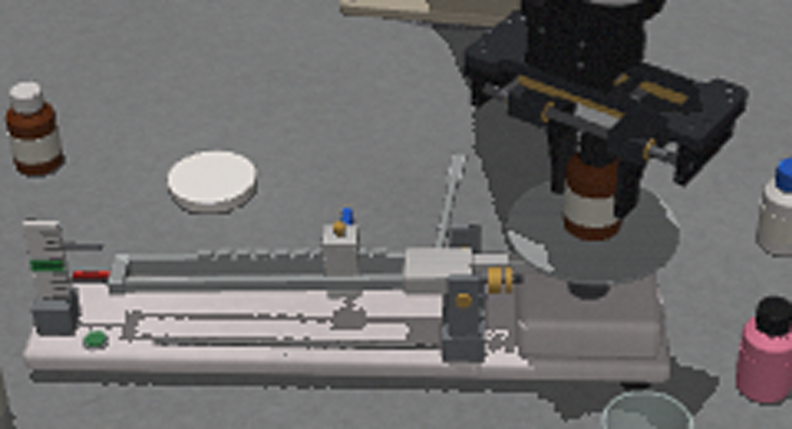

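Request:
drive_tool([
  [0.05, 0, 0, 0],
  [0.1, 0, 0, 0],
  [0.15, 0, 0, 0],
  [0.2, 0, 0, 0],
  [0.25, 0, 0, 0],
  [0.25, 0, 0, 0],
  [0.25, 0, 0, 0],
])

```text
time: 5.43
ee_pos: [0.5958, 0.1833, 0.168]
eef_rot: [0.158, 0.689, -0.158, 0.689]
ft_force: [0.3, -0.1, -0.9]
width: 0.0439
```

```bash
python3 - <<'E'
from h import *
s=r.read_state();print(s['time'],s['ee_pos'],s['width'],s['ft_force'])
im=r.camera("scene");crop(im,180,130,420,260,3.3,"pics/s5.png")
E
```

```text
5.4333 [0.59576777 0.18327251 0.16798425] 0.04387251926642366 [ 0.25258839 -0.08594448 -0.87552808]
```

View pics/s5.png

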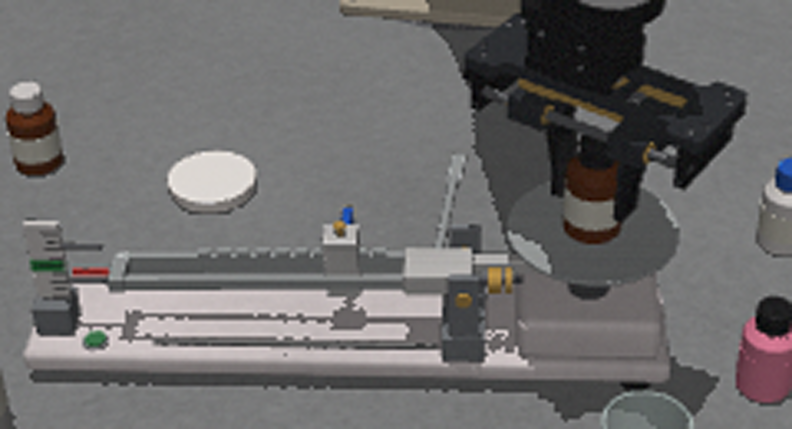

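Request:
drive_tool([
  [0.05, 0, 0, 0],
  [0.1, 0, 0, 0],
  [0.15, 0, 0, 0],
  [0.2, 0, 0, 0],
  [0.25, 0, 0, 0],
  [0.3, 0, 0, 0],
  [0.35, 0, 0, 0],
  [0.4, 0, 0, 0],
  [0.4, 0, 0, 0],
  [0.4, 0, 0, 0],
])

```text
time: 6.32
ee_pos: [0.5958, 0.1833, 0.164]
eef_rot: [0.158, 0.689, -0.158, 0.689]
ft_force: [-0.3, 0.1, -1.0]
width: 0.0439
```

```bash
python3 - <<'E'
from h import *
s=r.read_state();print(s['time'],s['ee_pos'],s['width'],s['ft_force'])
im=r.camera("scene");crop(im,180,130,420,260,3.3,"pics/s6.png")
E
```

```text
6.3167 [0.5957634  0.1832905  0.16404448] 0.043937608944053706 [-0.31626734  0.09091857 -0.97437893]
```

View pics/s6.png

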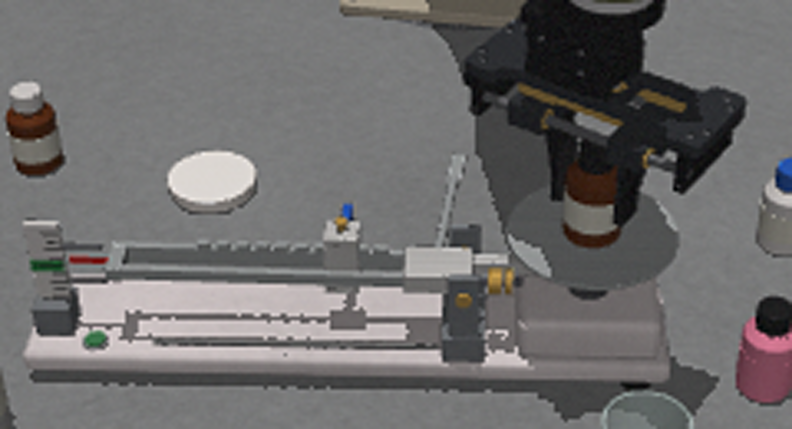

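Request:
drive_tool([
  [0, 0, 0, 0],
  [0, 0, 0, 0],
  [0, 0, 0, 0],
  [0, 0, 0, 0],
  [0, 0, 0, 0],
  [0, 0, 0, 0],
], grip=45)

```text
time: 6.87
ee_pos: [0.5958, 0.1833, 0.1641]
eef_rot: [0.158, 0.689, -0.158, 0.689]
ft_force: [-0.2, 0.1, 0.8]
width: 0.0698
```

Request:
drive_tool([
  [-1, 0, 0, 0],
  [-3, 0, 0, 0],
  [-6, 0, 0, 0],
  [-9, 0, 0, 0],
  [-11, 0, 0, 0],
  [-11, 0, 0, 0],
  [-11, 0, 0, 0],
])

```text
time: 7.45
ee_pos: [0.5964, 0.1834, 0.276]
eef_rot: [0.159, 0.688, -0.158, 0.69]
ft_force: [0.4, 0.1, -0.0]
width: 0.0712
```

```bash
python3 - <<'E'
from h import *
s=r.read_state();print(s['time'],s['ee_pos'],s['width'],s['ft_force'])
im=r.camera("scene");crop(im,180,130,420,260,3.3,"pics/s7.png")
im=r.camera("wrist");cv2.imwrite("pics/w7.png",im[:,:,::-1])
im=r.camera("top");cv2.imwrite("pics/top7.png",im[:,:,::-1])
E
```

```text
7.45 [0.59635641 0.18342013 0.27595008] 0.07117609586203894 [ 0.42961556  0.14217545 -0.00941429]
```

View pics/s7.png

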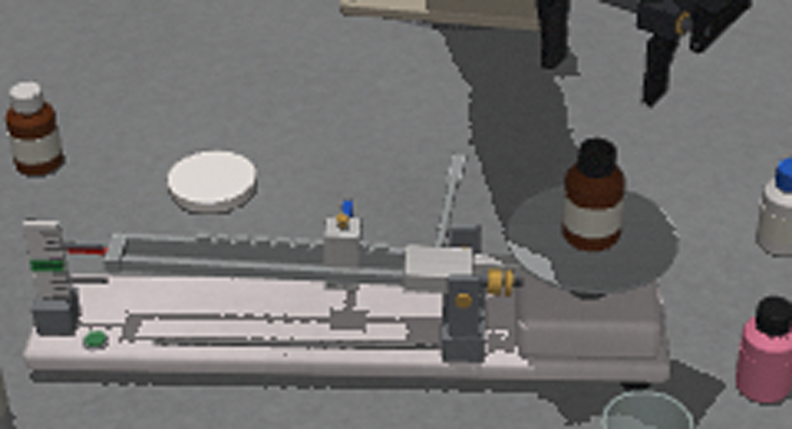

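View pics/w7.png

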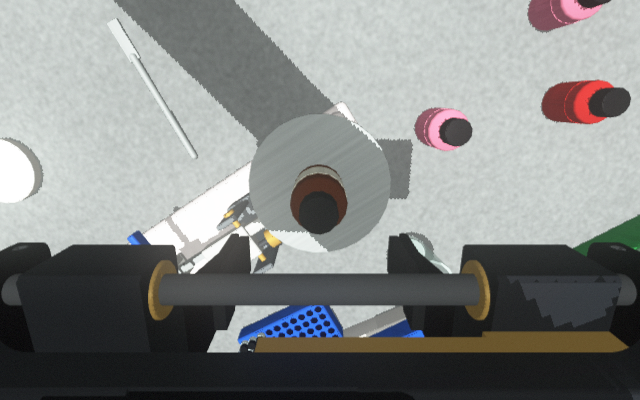

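Request:
drive_tool([
  [0, -1.5, 0.5, 1],
  [0, -3, 1, 2.2],
  [0, -5, 1.8, 3.4],
  [0, -7, 2.5, 4.6],
  [0, -9, 3.3, 5.8],
  [0, -11, 4, 7],
  [0, -13, 4.7, 8.2],
  [0, -14.5, 5.3, 9.4],
  [0, -14.5, 5.3, 10.6],
  [0, -14.5, 5.3, 11.4],
  [0, -14.5, 5.3, 11.4],
  [0, -14.5, 5.3, 11.4],
  [0, -14.5, 5.3, 11.4],
], grip=255, force=10)

```text
time: 8.68
ee_pos: [0.5799, 0.03, 0.2735]
eef_rot: [0.467, 0.531, -0.467, 0.531]
ft_force: [0.2, -0.4, -0.2]
width: 0.0016
```

```bash
python3 - <<'E'
from h import *
s=r.read_state();print(s['time'],s['ee_pos'],s['width'],s['ft_force'],s['joint_positions'])
im=r.camera("wrist");cv2.imwrite("pics/w8.png",im[:,:,::-1])
im=r.camera("top");cv2.imwrite("pics/top8.png",im[:,:,::-1])
E
```

```text
8.6833 [0.57994012 0.02997232 0.27346535] 0.0016184364245018514 [ 0.1569197  -0.43254174 -0.21882677] [-0.43239131  0.21997123  0.3581917   1.55264924 -0.07786506  1.38406674
  0.0596309 ]
```

View pics/w8.png

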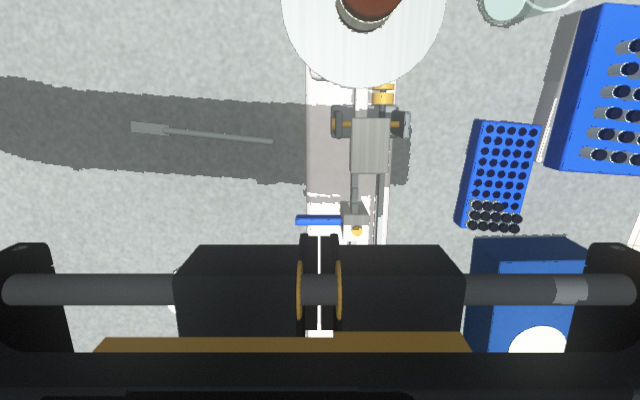

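```bash
python3 - <<'E'
from h import *
im=cv2.imread("pics/w8.png")[:,:,::-1].copy();c=r.calibration("wrist");s=r.read_state()
h=cv2.cvtColor(im,cv2.COLOR_RGB2HSV);m=((h[:,:,0]>100)&(h[:,:,0]<130)&(h[:,:,1]>120)).astype(np.uint8)
m[:,:280]=0;m[:,350:]=0;m[:200]=0;m[235:]=0
n,l,st,cc=cv2.connectedComponentsWithStats(m);print(st[1:],cc[1:])
M=R.from_quat(s['eef_rot']).as_matrix();print(M.round(3))
i=1+np.argmax(st[1:,4]);x,y,w,hh=st[i,:4]
for u,v in [(x,y+hh/2),(x+w,y+hh/2),cc[i],(cc[i][0],y),(cc[i][0],y+hh)]:
    p=onz(c,u,v,.103);print(u,v,p.round(4),(M.T@(p-s['ee_pos'])).round(4))
crop(im,280,190,380,250,8,"pics/w8c.png")
E
```

```text
[[296 215  46  10 399]] [[317.9273183  220.10526316]]
[[-0.001  0.992  0.126]
 [-0.     0.126 -0.992]
 [-1.    -0.    -0.   ]]
296 220.0 [ 0.5624 -0.0073  0.103 ] [ 0.1708 -0.0221  0.0347]
342 220.0 [ 0.6069 -0.0017  0.103 ] [0.1707 0.0227 0.0348]
317.9273182957393 220.10526315789474 [ 0.5836 -0.0048  0.103 ] [ 0.1707 -0.0008  0.0349]
317.9273182957393 215 [5.83e-01 5.00e-04 1.03e-01] [ 0.1708 -0.0007  0.0296]
317.9273182957393 225 [ 0.5842 -0.0098  0.103 ] [ 0.1707 -0.0008  0.0399]
```

View pics/w8c.png

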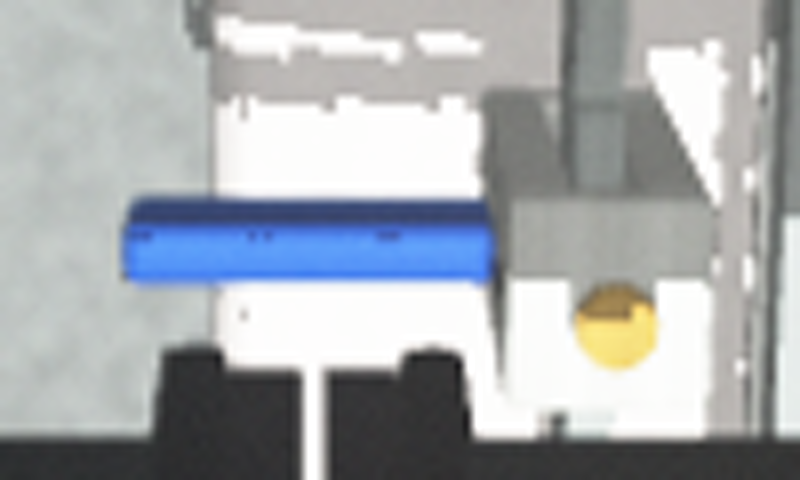

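Request:
drive_tool([
  [2, -0.3, 1.2, 0],
  [5, -0.3, 1.2, 0],
  [9, -0.3, 1.2, 0],
  [12, -0.3, 1.2, 0],
  [15, -0.3, 1.2, 0],
  [16.5, -0.3, 1.2, 0],
  [16.9, -0.3, 1.2, 0],
  [16.9, -0.3, 1.2, 0],
  [16.9, -0.3, 1.2, 0],
  [16.9, -0.3, 1.2, 0],
])

```text
time: 9.62
ee_pos: [0.5797, 0.0175, 0.1067]
eef_rot: [0.469, 0.53, -0.467, 0.531]
ft_force: [-0.9, 0.2, 0.4]
width: 0.0005
```

```bash
python3 - <<'E'
from h import *
s=r.read_state();print(s['time'],s['ee_pos'],s['width'],s['ft_force'])
im=r.camera("scene");crop(im,180,130,420,260,3.3,"pics/s9.png")
im=r.camera("wrist");cv2.imwrite("pics/w9.png",im[:,:,::-1])
E
```

```text
9.6167 [0.57971266 0.01754391 0.10668025] 0.00046711834264076497 [-0.87245104  0.19022995  0.3523739 ]
```

View pics/s9.png

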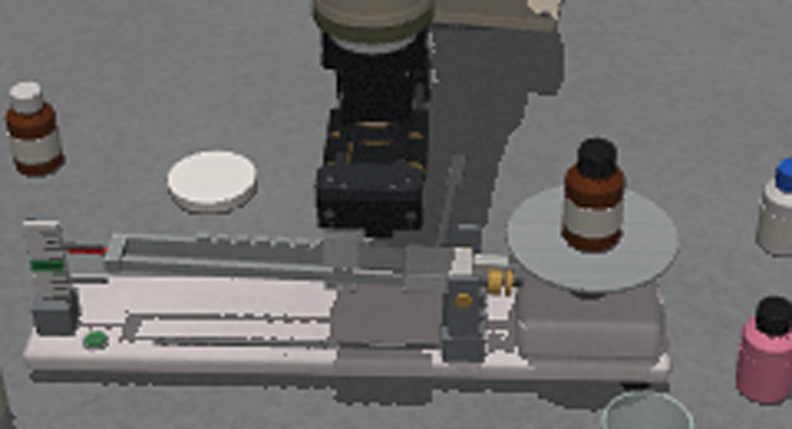

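View pics/w9.png

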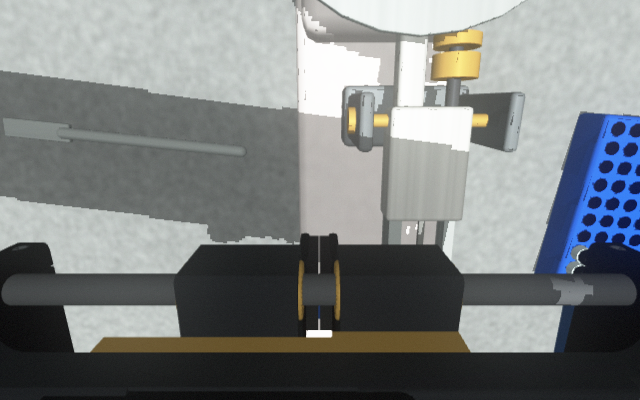

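Request:
drive_tool([
  [0.2, 0, 0.2, 0],
  [0.2, 0, 0.4, 0],
  [0.2, 0, 0.6, 0],
  [0.2, 0, 0.8, 0],
  [0.2, 0, 0.8, 0],
  [0.2, 0, 0.8, 0],
])

```text
time: 10.22
ee_pos: [0.5797, 0.0093, 0.103]
eef_rot: [0.468, 0.53, -0.468, 0.53]
ft_force: [0.2, 0.9, -1.2]
width: 0.0004
```

Request:
drive_tool([
  [0, 0, 0.05, 0],
  [0, 0, 0.1, 0],
  [0, 0, 0.15, 0],
  [0, 0, 0.2, 0],
])

```text
time: 10.55
ee_pos: [0.5799, 0.0075, 0.103]
eef_rot: [0.468, 0.53, -0.468, 0.53]
ft_force: [-0.2, 0.9, -0.6]
width: 0.0006
```

Request:
drive_tool([
  [0, 0, 0.05, 0],
  [0, 0, 0.1, 0],
  [0, 0, 0.15, 0],
  [0, 0, 0.2, 0],
])

```text
time: 10.88
ee_pos: [0.5801, 0.006, 0.103]
eef_rot: [0.468, 0.53, -0.468, 0.53]
ft_force: [-0.2, 2.3, 0.7]
width: 0.0006
```

```bash
cat > look.py <<'E'
import sys
from h import *
s=r.read_state();print(s['time'],s['ee_pos'].round(4),s['ft_force'].round(2))
im=r.camera("scene");crop(im,180,170,320,230,5.6,f"pics/{sys.argv[1]}.png")
cv2.imwrite(f"pics/{sys.argv[1]}_raw.png",im[:,:,::-1])
E
python3 look.py a1
```

```text
10.8833 [0.5801 0.006  0.103 ] [-0.23  2.29  0.65]
```

View pics/a1.png

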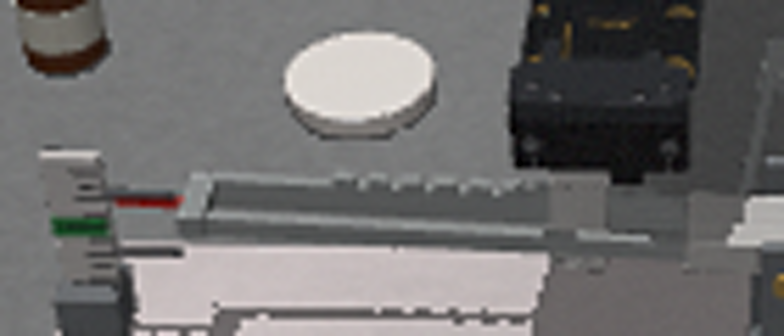

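Request:
drive_tool([
  [0, 0, 0.05, 0],
  [0, 0, 0.1, 0],
  [0, 0, 0.15, 0],
  [0, 0, 0.2, 0],
])

```text
time: 11.27
ee_pos: [0.5804, 0.0036, 0.1031]
eef_rot: [0.468, 0.53, -0.468, 0.53]
ft_force: [-1.1, 1.8, -0.7]
width: 0.0004
```

Request:
drive_tool([
  [0, 0, 0.05, 0],
  [0, 0, 0.1, 0],
  [0, 0, 0.1, 0],
])

```text
time: 11.52
ee_pos: [0.5806, 0.0023, 0.103]
eef_rot: [0.468, 0.53, -0.468, 0.53]
ft_force: [-1.2, 1.6, 0.4]
width: 0.0006
```

Request:
drive_tool([
  [0, 0, 0.05, 0],
  [0, 0, 0.1, 0],
  [0, 0, 0.1, 0],
])

```text
time: 11.77
ee_pos: [0.5807, 0.0013, 0.1031]
eef_rot: [0.468, 0.53, -0.468, 0.53]
ft_force: [-0.3, 1.6, 0.6]
width: 0.0003
```

```bash
python3 look.py a2
```

```text
11.7667 [0.5807 0.0013 0.1031] [-0.34  1.62  0.63]
```

View pics/a2.png

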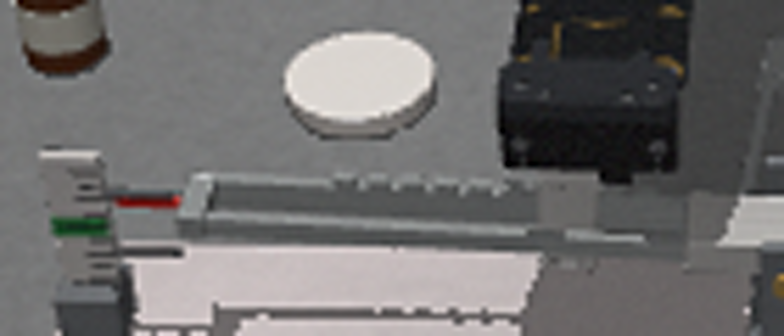

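Request:
drive_tool([
  [0, 0, 0.05, 0],
  [0, 0, 0.1, 0],
  [0, 0, 0.1, 0],
])

```text
time: 12.07
ee_pos: [0.5808, 0.0002, 0.1031]
eef_rot: [0.468, 0.53, -0.468, 0.53]
ft_force: [-0.0, -0.0, 1.0]
width: 0.0005
```

Request:
drive_tool([
  [0, 0, 0.05, 0],
  [0, 0, 0.1, 0],
  [0, 0, 0.1, 0],
])

```text
time: 12.32
ee_pos: [0.5809, -0.0008, 0.103]
eef_rot: [0.468, 0.53, -0.468, 0.53]
ft_force: [0.3, -0.8, -0.1]
width: 0.0007
```

Request:
drive_tool([
  [0, 0, 0.05, 0],
  [0, 0, 0.1, 0],
  [0, 0, 0.1, 0],
])

```text
time: 12.57
ee_pos: [0.581, -0.0015, 0.103]
eef_rot: [0.468, 0.53, -0.468, 0.53]
ft_force: [0.2, 0.4, -0.6]
width: 0.0004
```

```bash
python3 look.py a3
```

```text
12.5667 [ 0.581  -0.0015  0.103 ] [ 0.24  0.41 -0.58]
```

View pics/a3.png

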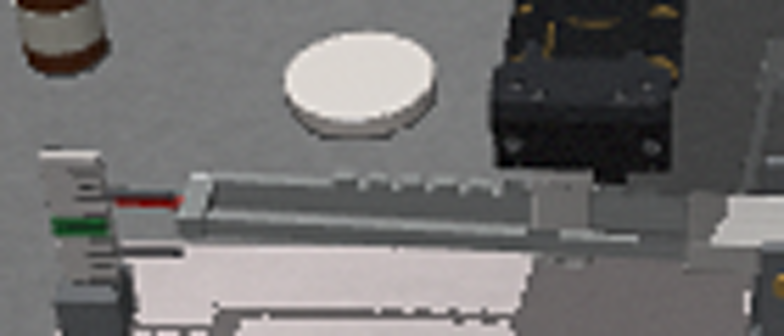

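Request:
drive_tool([
  [0, 0, 0.05, 0],
  [0, 0, 0.1, 0],
  [0, 0, 0.1, 0],
])

```text
time: 12.87
ee_pos: [0.5811, -0.0023, 0.103]
eef_rot: [0.468, 0.53, -0.468, 0.53]
ft_force: [-0.1, 1.7, 0.0]
width: 0.0004
```

Request:
drive_tool([
  [0, 0, 0.05, 0],
  [0, 0, 0.1, 0],
  [0, 0, 0.1, 0],
])

```text
time: 13.12
ee_pos: [0.5812, -0.003, 0.1029]
eef_rot: [0.468, 0.53, -0.468, 0.53]
ft_force: [-0.1, 3.2, 0.3]
width: 0.0007
```

Request:
drive_tool([
  [0, 0, 0.05, 0],
  [0, 0, 0.1, 0],
  [0, 0, 0.1, 0],
])

```text
time: 13.37
ee_pos: [0.5813, -0.0035, 0.1029]
eef_rot: [0.468, 0.531, -0.468, 0.53]
ft_force: [-0.3, 4.7, -1.2]
width: 0.0006
```

Request:
drive_tool([
  [0, 0, 0.05, 0],
  [0, 0, 0.1, 0],
  [0, 0, 0.1, 0],
])

```text
time: 13.62
ee_pos: [0.5816, -0.0058, 0.1031]
eef_rot: [0.468, 0.53, -0.468, 0.53]
ft_force: [-0.5, 1.0, -0.0]
width: 0.001
```

```bash
python3 look.py a4
```

```text
13.6167 [ 0.5816 -0.0058  0.1031] [-0.52  0.99 -0.02]
```

View pics/a4.png

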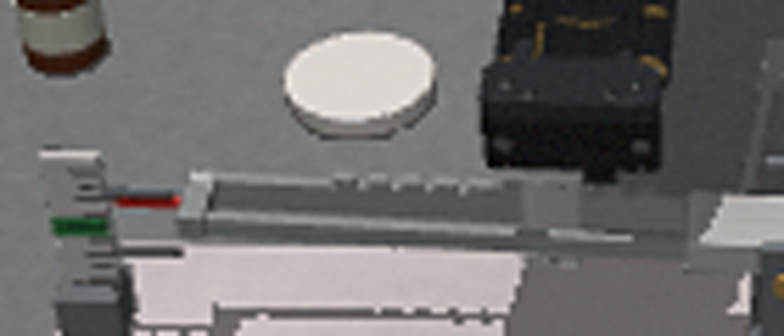

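Request:
drive_tool([
  [0, 0, 0.05, 0],
  [0, 0, 0.1, 0],
  [0, 0, 0.15, 0],
  [0, 0, 0.2, 0],
  [0, 0, 0.25, 0],
  [0, 0, 0.3, 0],
  [0, 0, 0.35, 0],
  [0, 0, 0.4, 0],
  [0, 0, 0.45, 0],
  [0, 0, 0.5, 0],
  [0, 0, 0.55, 0],
  [0, 0, 0.6, 0],
  [0, 0, 0.65, 0],
  [0, 0, 0.7, 0],
])

```text
time: 14.83
ee_pos: [0.5824, -0.0124, 0.103]
eef_rot: [0.468, 0.53, -0.468, 0.53]
ft_force: [-0.8, 1.7, -0.3]
width: 0.0003
```

Request:
drive_tool([
  [0, 0, 0.05, 0],
  [0, 0, 0.1, 0],
  [0, 0, 0.1, 0],
])

```text
time: 15.08
ee_pos: [0.5826, -0.0136, 0.1031]
eef_rot: [0.468, 0.53, -0.468, 0.53]
ft_force: [-0.4, 2.0, -0.3]
width: 0.0002
```

Request:
drive_tool([
  [0, 0, 0.05, 0],
  [0, 0, 0.1, 0],
  [0, 0, 0.1, 0],
])

```text
time: 15.33
ee_pos: [0.5827, -0.0147, 0.1031]
eef_rot: [0.468, 0.53, -0.468, 0.53]
ft_force: [-0.5, 0.1, -0.2]
width: 0.0006
```

Request:
drive_tool([
  [0, 0, 0.05, 0],
  [0, 0, 0.1, 0],
  [0, 0, 0.1, 0],
])

```text
time: 15.58
ee_pos: [0.5828, -0.0157, 0.1031]
eef_rot: [0.468, 0.53, -0.468, 0.53]
ft_force: [0.4, -1.4, -0.5]
width: 0.0004
```

```bash
python3 look.py a5
```

```text
15.5833 [ 0.5828 -0.0157  0.1031] [ 0.38 -1.4  -0.53]
```

View pics/a5.png

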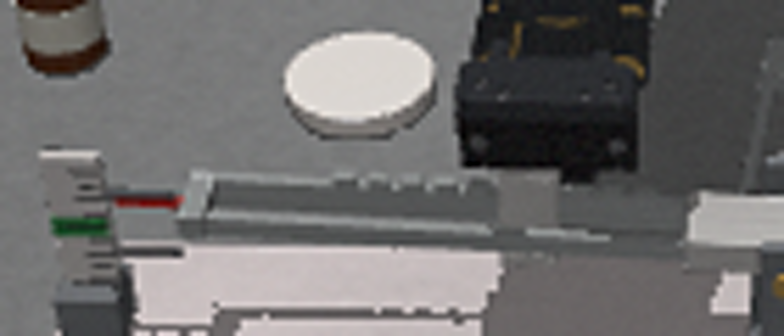

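Request:
drive_tool([
  [0, 0, 0.05, 0],
  [0, 0, 0.1, 0],
  [0, 0, 0.15, 0],
  [0, 0, 0.2, 0],
  [0, 0, 0.25, 0],
  [0, 0, 0.3, 0],
  [0, 0, 0.35, 0],
  [0, 0, 0.4, 0],
  [0, 0, 0.45, 0],
  [0, 0, 0.5, 0],
  [0, 0, 0.55, 0],
  [0, 0, 0.6, 0],
  [0, 0, 0.65, 0],
  [0, 0, 0.7, 0],
  [0, 0, 0.75, 0],
  [0, 0, 0.8, 0],
  [0, 0, 0.85, 0],
  [0, 0, 0.9, 0],
  [0, 0, 0.95, 0],
  [0, 0, 1.0, 0],
])

```text
time: 17.3
ee_pos: [0.584, -0.0253, 0.103]
eef_rot: [0.468, 0.53, -0.468, 0.53]
ft_force: [-0.0, 1.9, -0.1]
width: 0.0002
```

Request:
drive_tool([
  [0, 0, 0.05, 0],
  [0, 0, 0.1, 0],
  [0, 0, 0.15, 0],
  [0, 0, 0.15, 0],
])

```text
time: 17.63
ee_pos: [0.5843, -0.0269, 0.1031]
eef_rot: [0.468, 0.53, -0.468, 0.53]
ft_force: [-0.4, 1.2, 0.4]
width: 0.0008
```

Request:
drive_tool([
  [0, 0, 0.05, 0],
  [0, 0, 0.1, 0],
  [0, 0, 0.1, 0],
])

```text
time: 17.88
ee_pos: [0.5843, -0.0278, 0.103]
eef_rot: [0.468, 0.53, -0.468, 0.53]
ft_force: [0.0, 1.7, -0.8]
width: 0.0004
```

Request:
drive_tool([
  [0, 0, 0.05, 0],
  [0, 0, 0.1, 0],
  [0, 0, 0.1, 0],
])

```text
time: 18.13
ee_pos: [0.5845, -0.029, 0.1031]
eef_rot: [0.468, 0.53, -0.468, 0.53]
ft_force: [0.4, 1.5, 0.4]
width: 0.0004
```

```bash
python3 look.py a6
```

```text
18.1333 [ 0.5845 -0.029   0.1031] [0.43 1.5  0.4 ]
```

View pics/a6.png

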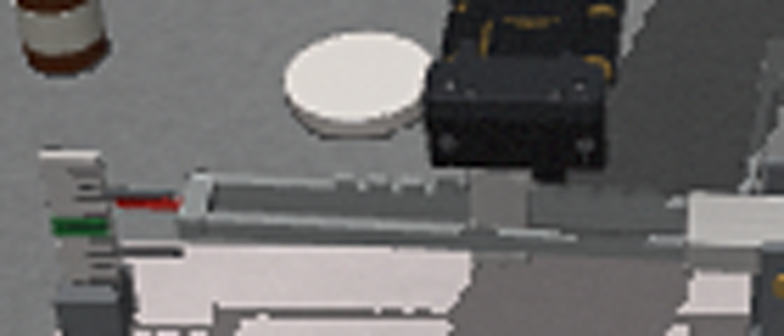

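Request:
drive_tool([
  [0, 0, 0.05, 0],
  [0, 0, 0.1, 0],
  [0, 0, 0.1, 0],
])

```text
time: 18.43
ee_pos: [0.5845, -0.0301, 0.103]
eef_rot: [0.468, 0.53, -0.468, 0.53]
ft_force: [0.3, -0.0, -0.8]
width: 0.0004
```

Request:
drive_tool([
  [0, 0, 0, 0],
  [0, 0, 0, 0],
  [0, 0, 0, 0],
])

```text
time: 18.68
ee_pos: [0.5845, -0.0298, 0.103]
eef_rot: [0.468, 0.53, -0.468, 0.53]
ft_force: [0.8, 0.1, 0.4]
width: 0.0006
```

```bash
python3 look.py a7
```

```text
18.6833 [ 0.5845 -0.0298  0.103 ] [0.76 0.12 0.38]
```

View pics/a7.png

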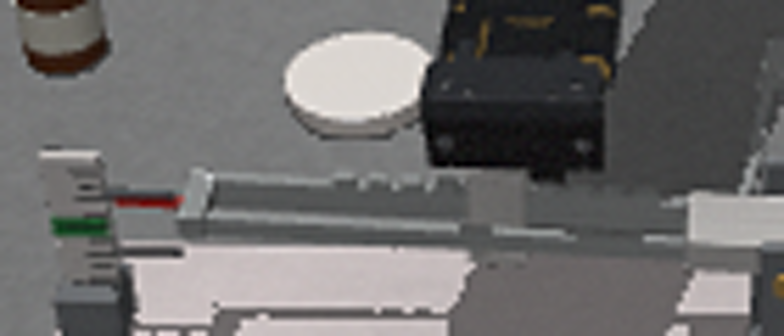

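Request:
drive_tool([
  [0, 0, 0.05, 0],
  [0, 0, 0.1, 0],
  [0, 0, 0.15, 0],
  [0, 0, 0.2, 0],
  [0, 0, 0.25, 0],
  [0, 0, 0.3, 0],
  [0, 0, 0.35, 0],
  [0, 0, 0.4, 0],
  [0, 0, 0.45, 0],
  [0, 0, 0.5, 0],
  [0, 0, 0.55, 0],
  [0, 0, 0.6, 0],
  [0, 0, 0.65, 0],
  [0, 0, 0.7, 0],
  [0, 0, 0.75, 0],
  [0, 0, 0.8, 0],
  [0, 0, 0.85, 0],
  [0, 0, 0.9, 0],
  [0, 0, 0.95, 0],
  [0, 0, 1.0, 0],
])

```text
time: 20.4
ee_pos: [0.5858, -0.0397, 0.103]
eef_rot: [0.468, 0.53, -0.468, 0.53]
ft_force: [-0.5, 2.3, -0.8]
width: 0.0008
```

Request:
drive_tool([
  [0, 0, 0.05, 0],
  [0, 0, 0.1, 0],
  [0, 0, 0.15, 0],
  [0, 0, 0.2, 0],
  [0, 0, 0.2, 0],
])

```text
time: 20.82
ee_pos: [0.5861, -0.0418, 0.1031]
eef_rot: [0.468, 0.53, -0.468, 0.53]
ft_force: [0.3, 0.5, 0.6]
width: 0.0003
```

Request:
drive_tool([
  [0, 0, 0.05, 0],
  [0, 0, 0.1, 0],
  [0, 0, 0.1, 0],
])

```text
time: 21.07
ee_pos: [0.5862, -0.0427, 0.103]
eef_rot: [0.468, 0.53, -0.468, 0.53]
ft_force: [0.5, 0.5, -0.9]
width: 0.0003
```

```bash
python3 look.py a8
```

```text
21.0667 [ 0.5862 -0.0427  0.103 ] [ 0.49  0.46 -0.86]
```

View pics/a8.png

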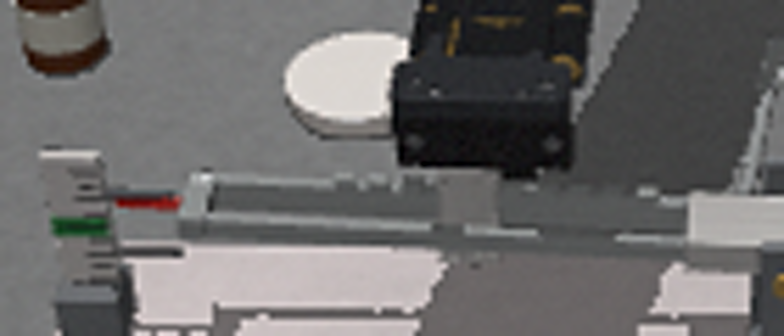

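Request:
drive_tool([
  [0, 0, 0.05, 0],
  [0, 0, 0.1, 0],
  [0, 0, 0.1, 0],
])

```text
time: 21.37
ee_pos: [0.5863, -0.0439, 0.103]
eef_rot: [0.468, 0.53, -0.468, 0.53]
ft_force: [-0.8, 0.4, -0.3]
width: 0.0006
```

Request:
drive_tool([
  [0, 0, 0.05, 0],
  [0, 0, 0.1, 0],
  [0, 0, 0.1, 0],
])

```text
time: 21.62
ee_pos: [0.5865, -0.045, 0.1031]
eef_rot: [0.468, 0.53, -0.468, 0.53]
ft_force: [-0.4, 0.3, -0.0]
width: 0.0007
```

Request:
drive_tool([
  [0, 0, 0, 0],
  [0, 0, 0, 0],
  [0, 0, 0, 0],
  [0, 0, 0, 0],
])

```text
time: 21.95
ee_pos: [0.5864, -0.0446, 0.103]
eef_rot: [0.468, 0.53, -0.468, 0.53]
ft_force: [0.5, -0.4, -0.2]
width: 0.0003
```

```bash
python3 look.py a9
```

```text
21.95 [ 0.5864 -0.0446  0.103 ] [ 0.53 -0.44 -0.23]
```

View pics/a9.png

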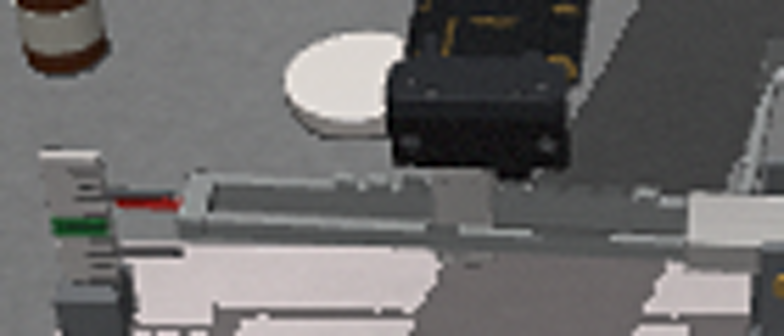

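Request:
drive_tool([
  [0, 0, -0.2, 0],
  [0, 0, -0.4, 0],
  [0, 0, -0.5, 0],
  [0, 0, -0.5, 0],
  [0, 0, -0.5, 0],
  [0, 0, -0.5, 0],
])

```text
time: 22.5
ee_pos: [0.5858, -0.0396, 0.103]
eef_rot: [0.468, 0.53, -0.468, 0.53]
ft_force: [0.1, 0.4, 0.7]
width: 0.0007
```

```bash
python3 look.py a10; python3 - <<'E'
import cv2,numpy as np
for n in ["scene0","a1_raw","a6_raw","a8_raw","a9_raw","a10_raw"]:
    im=cv2.imread(f"pics/{n}.png").astype(int)[190:225,180:225]
    m=(im[:,:,2]>1.5*im[:,:,1]+15)&(im[:,:,2]>70); y,x=np.nonzero(m)
    w=(im[:,:,2]-im[:,:,1])[m]; print(n,len(y),190+(y*w).sum()/w.sum(), x.min()+180,x.max()+180)
E
```

```text
22.5 [ 0.5858 -0.0396  0.103 ] [0.07 0.44 0.7 ]
scene0 21 212.59836544074722 202 212
a1_raw 18 205.73312883435582 201 212
a6_raw 14 205.9522365428355 201 211
a8_raw 15 205.8273852876912 201 211
a9_raw 14 205.95049504950495 201 211
a10_raw 14 205.95310136157337 201 211
```

View pics/a10.png

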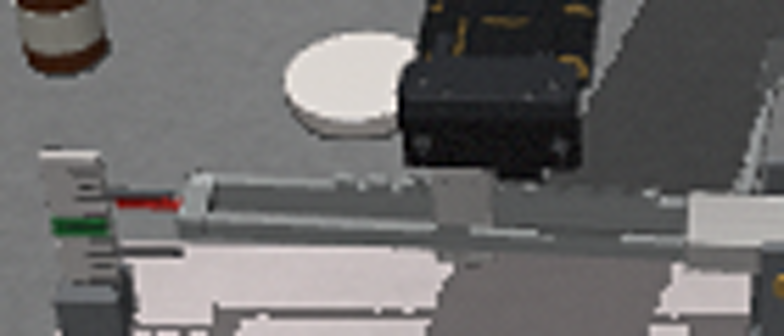

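Request:
drive_tool([
  [0, 0, 0.2, 0],
  [0, 0, 0.4, 0],
  [0, 0, 0.5, 0],
  [0, 0, 0.55, 0],
  [0, 0, 0.6, 0],
  [0, 0, 0.65, 0],
  [0, 0, 0.7, 0],
  [0, 0, 0.75, 0],
  [0, 0, 0.8, 0],
  [0, 0, 0.85, 0],
  [0, 0, 0.9, 0],
  [0, 0, 0.95, 0],
  [0, 0, 1.0, 0],
  [0, 0, 1.05, 0],
  [0, 0, 1.1, 0],
  [0, 0, 1.15, 0],
  [0, 0, 1.2, 0],
])

```text
time: 23.97
ee_pos: [0.5873, -0.0519, 0.1031]
eef_rot: [0.468, 0.53, -0.468, 0.53]
ft_force: [-0.6, 2.3, 0.9]
width: 0.0007
```

Request:
drive_tool([
  [0, 0, 0.05, 0],
  [0, 0, 0.1, 0],
  [0, 0, 0.15, 0],
  [0, 0, 0.2, 0],
  [0, 0, 0.25, 0],
  [0, 0, 0.3, 0],
  [0, 0, 0.35, 0],
  [0, 0, 0.4, 0],
  [0, 0, 0.45, 0],
  [0, 0, 0.5, 0],
  [0, 0, 0.5, 0],
])

```text
time: 24.88
ee_pos: [0.5879, -0.0567, 0.1031]
eef_rot: [0.468, 0.53, -0.468, 0.53]
ft_force: [-1.2, 1.9, -0.8]
width: 0.0003
```

Request:
drive_tool([
  [0, 0, 0.05, 0],
  [0, 0, 0.1, 0],
  [0, 0, 0.1, 0],
])

```text
time: 25.13
ee_pos: [0.588, -0.0576, 0.103]
eef_rot: [0.468, 0.53, -0.468, 0.53]
ft_force: [-0.4, 0.7, -0.9]
width: 0.0003
```

```bash
cat >> look.py <<'E'
im=im[:,:,::-1].astype(int)[190:225,180:225]
m=(im[:,:,2]>1.5*im[:,:,1]+15)&(im[:,:,2]>70); y,x=np.nonzero(m)
w=(im[:,:,2]-im[:,:,1])[m]; print('ptr',len(y),190+(y*w).sum()/w.sum(), x.min()+180,x.max()+180)
E
python3 look.py a11
```

```text
25.1333 [ 0.588  -0.0576  0.103 ] [-0.38  0.71 -0.87]
ptr 22 206.12296374146086 201 211
```

View pics/a11.png

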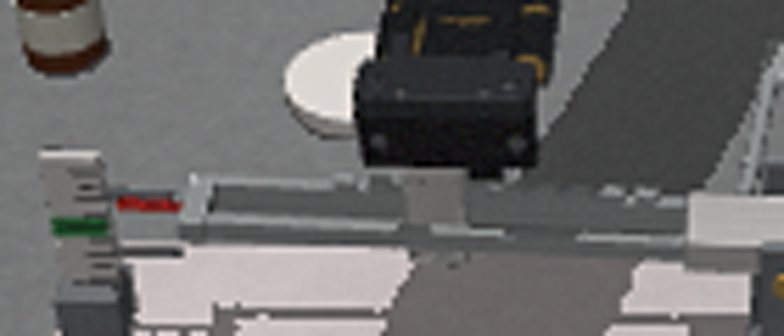

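Pointer (crop ~150,205) is starting to fall. Continue gently.

Request:
drive_tool([
  [0, 0, 0.05, 0],
  [0, 0, 0.1, 0],
  [0, 0, 0.1, 0],
])

```text
time: 25.43
ee_pos: [0.5882, -0.0587, 0.1031]
eef_rot: [0.468, 0.53, -0.468, 0.53]
ft_force: [-0.6, 0.8, 0.3]
width: 0.0001
```

Request:
drive_tool([
  [0, 0, 0.05, 0],
  [0, 0, 0.1, 0],
  [0, 0, 0.1, 0],
])

```text
time: 25.68
ee_pos: [0.5884, -0.0599, 0.1031]
eef_rot: [0.468, 0.53, -0.468, 0.53]
ft_force: [0.7, -0.1, -0.5]
width: 0.0004
```

Request:
drive_tool([
  [0, 0, -0.1, 0],
  [0, 0, -0.3, 0],
  [0, 0, -0.5, 0],
  [0, 0, -0.5, 0],
  [0, 0, -0.5, 0],
  [0, 0, -0.5, 0],
  [0, 0, -0.5, 0],
  [0, 0, -0.5, 0],
])

```text
time: 26.35
ee_pos: [0.5877, -0.0546, 0.103]
eef_rot: [0.468, 0.53, -0.468, 0.53]
ft_force: [-0.1, 0.3, 0.4]
width: 0.0003
```

```bash

python3 look.py a12
```

```text
26.35 [ 0.5877 -0.0546  0.103 ] [-0.09  0.35  0.42]
ptr 23 208.2562599893447 201 212
```

View pics/a12.png

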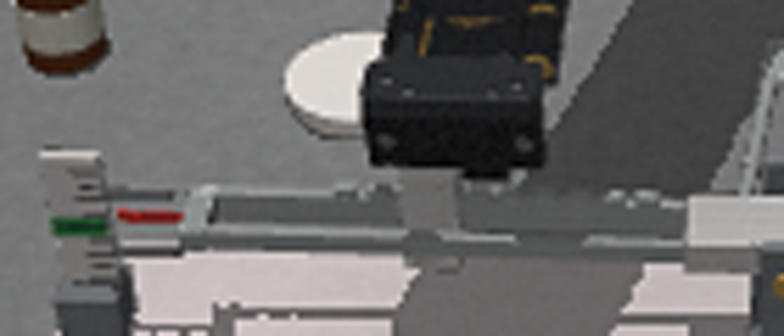

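```bash
python3 - <<'E'
import cv2,numpy as np
for n in ["scene0","a1_raw","a5_raw","a10_raw","a12_raw"]:
    g=cv2.imread(f"pics/{n}.png",0).astype(float)
    res=[]
    for u in range(218,248):
        col=g[200:222,u]; d=np.diff(col)
        # first strong dark->white step scanning downward (beam lower edge to base)
        i=[k for k in range(5,len(d)-1) if col[k]<170 and col[k+1]>=170]
        if i:
            k=i[0]; res.append((u,200+k+(170-col[k])/(col[k+1]-col[k])))
    a=np.array(res);p=np.polyfit(a[:,0]-233,a[:,1],1);rs=a[:,1]-np.polyval(p,a[:,0]-233)
    print(n,len(a),p.round(4),'at218',np.polyval(p,-15).round(2),rs.std().round(2))
g=[cv2.imread(f"pics/{n}.png",0)[195:225,200:260] for n in ["scene0","a10_raw","a12_raw"]]
cv2.imwrite("pics/cmp.png",cv2.resize(np.hstack(g),None,fx=4.4,fy=8,interpolation=cv2.INTER_NEAREST))
E
```

```text
scene0 30 [1.050000e-02 2.181777e+02] at218 218.02 1.13
a1_raw 30 [4.400000e-03 2.136615e+02] at218 213.6 0.03
a5_raw 30 [4.300000e-03 2.136577e+02] at218 213.59 0.03
a10_raw 30 [5.900000e-03 2.136719e+02] at218 213.58 0.02
a12_raw 30 [3.070000e-02 2.149648e+02] at218 214.5 0.14
```

View pics/cmp.png

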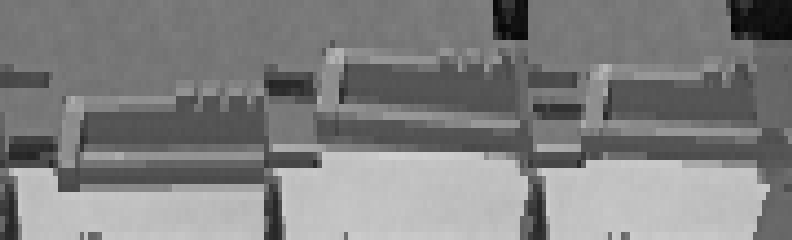

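```bash
python3 - <<'E'
import cv2,numpy as np
for n in ["scene0","a1_raw","a5_raw","a10_raw","a12_raw"]:
    g=cv2.imread(f"pics/{n}.png",0).astype(float)
    print(n)
    if n in("scene0","a10_raw","a12_raw"): print(g[200:220,[216,222,226,230,234,238,242]].astype(int).T)
E
```

```text
scene0
[[120 120 120 119 120 118 116 172 160 139 139 142 140 138 138 150  82  79
   72 199]
 [121 121 119 120 119 114 117 140 132  83  85  83  79 105 160 118  84  78
  135 195]
 [116 117 118 116 118 120 114 139 130  84  86  84  80  98 173 118  82  78
  133 194]
 [117 117 120 120 119 117 118 144 115  83  83  82  80  98 149 116  83  77
  136 194]
 [117 116 117 119 120 117 117 144 116  83  84  82  81  96 149 101  81  78
  135 193]
 [120 118 117 119 117 116 114 144 115  82  87  81  83 104 149  99  81  78
  138 191]
 [118 118 119 120 115 133 147  82  85  85  85  84  80 111 148 100  82  77
  163 190]]
a1_raw
a5_raw
a10_raw
[[118 179 161 142 141 140 146 151 132  95  74  68  99 131 195 192 191 192
  195 195]
 [118 141 133  84  85  86  80  92 142 135  88  84  88 124 197 194 191 191
  192 194]
 [116 132 149  84  85  85  85  81 134 137  85  83  78 116 207 194 193 192
  193 194]
 [118 124 148 101  84  84  84  80 127 151  85  84  81 102 207 196 193 194
  194 194]
 [119 123 146 101  85  86  84  84 113 151 102  82  83 101 203 194 194 194
  194 192]
 [119 118 145 115  85  86  85  83 103 144 117  84  83  91 203 196 192 194
  191 191]
 [120 143 116  85  85  86  85  82  92 142 135  85  82  84 203 193 192 195
  191 189]]
a12_raw
[[120 122 118 169 177 143 145 139 140 144 150 102  82  82  90 196 192 192
  196 196]
 [123 123 121 142 132  86  86  84  82  92 143 136  87  81 106 198 194 193
  195 195]
 [117 119 120 133 150  83  86  84  82  93 137 134  87  83 104 199 196 194
  191 195]
 [119 121 121 134 147  84  85  86  86  80 132 152  83  84  76 201 196 194
  193 193]
 [119 116 117 127 146  98  86  85  85  81 126 152  85  85  77 197 198 196
  194 193]
 [122 117 119 126 147 100  85  85  85  82 117 151 105  84  78 169 196 193
  190 193]
 [121 119 133 146  84  84  86  86  86  80 111 151 101  83  79 167 195 196
  191 189]]
```

Request:
drive_tool([
  [0, 0, -0.5, 0],
  [-2, 0, -0.5, 0],
  [-5, 0, -0.5, 0],
  [-8, -2, 1, 0],
  [-8, -5, 4, 0],
  [-8, -8, 7, 0],
  [-8, -11, 10, 0],
  [-8, -13, 13, 0],
  [-8, -13, 16, 0],
  [-8, -13, 19, 0],
  [-8, -13, 20, 0],
  [-8, -13, 20, 0],
  [-8, -13, 20, 0],
])

```text
time: 27.48
ee_pos: [0.4835, -0.2685, 0.1827]
eef_rot: [0.468, 0.53, -0.468, 0.53]
ft_force: [0.0, 1.2, 0.8]
width: 0.0007
```

```bash
python3 look.py a13; python3 - <<'E'
from h import *
c=r.calibration("wrist");print(r.read_state()['ee_pos'],c['xyz'],c['orientation'])
im=r.camera("wrist");cv2.imwrite("pics/w13.png",im[:,:,::-1])
E
```

```text
27.4833 [ 0.4835 -0.2685  0.1827] [0.05 1.16 0.8 ]
ptr 24 208.24733907754688 201 212
[ 0.48368563 -0.26756806  0.18267428] [ 0.47423219 -0.19111347  0.32468608] [-0.13966686 -0.00831683  0.06178924  0.98823382]
```

View pics/a13.png

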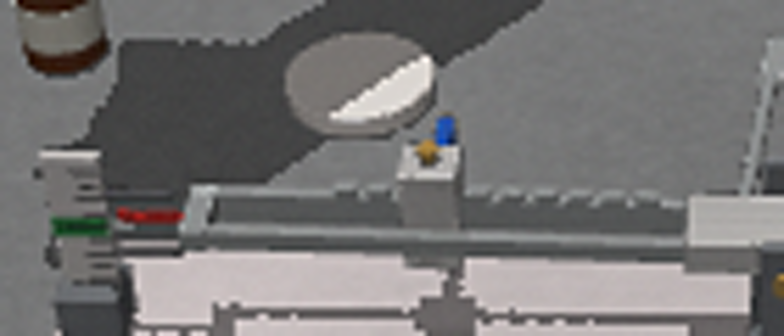

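View pics/w13.png

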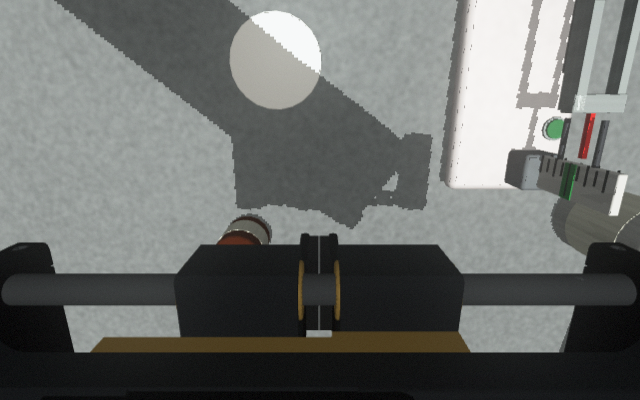

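```bash
python3 - <<'E'
from h import *
im=cv2.imread("pics/w13.png")[:,:,::-1]
crop(im,500,80,640,225,5.5,"pics/w13c.png")
E
```

```text
(no output)
```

View pics/w13c.png

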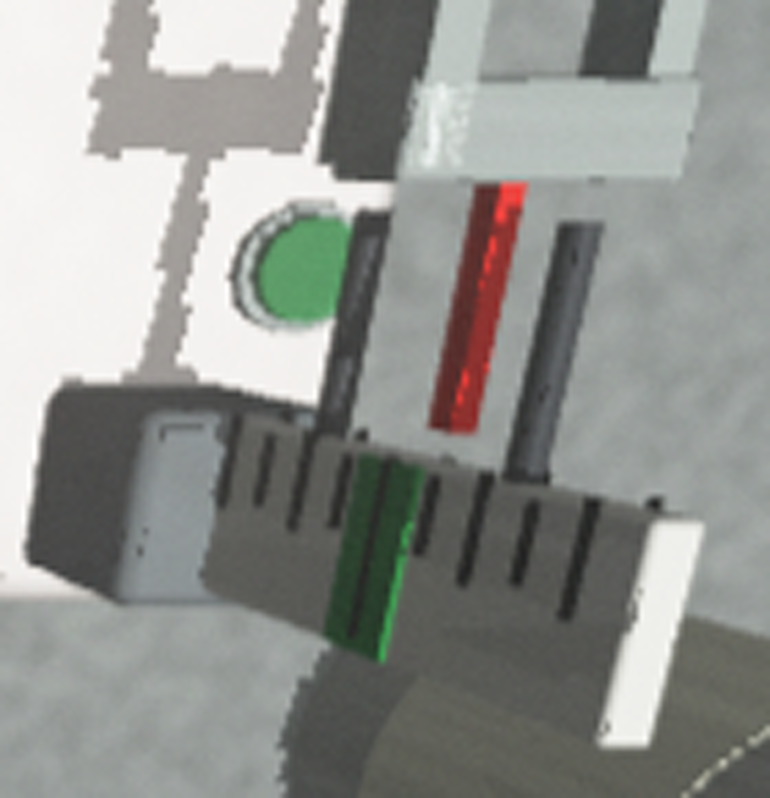

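Request:
drive_tool([
  [0, 0, -3, 0],
  [0, 2, -6, 0],
  [0, 4, -9, 0],
  [0, 6, -12, 0],
  [0, 8, -15, 0],
  [0, 10, -18, 0],
  [0, 12, -20, 0],
  [0, 13, -20.5, 0],
  [0, 13, -20.5, 0],
  [2, 13, -20.5, 0],
  [5, 13, -20.5, 0],
  [7, 13, -20.5, 0],
  [8, 13, -20.5, 0],
  [8, 13, -20.5, 0],
  [8, 13, -20.5, 0],
])

```text
time: 28.83
ee_pos: [0.5869, -0.0499, 0.1036]
eef_rot: [0.468, 0.53, -0.468, 0.53]
ft_force: [-0.4, -0.3, 0.9]
width: 0.0005
```

```bash
python3 look.py a14
```

```text
28.8333 [ 0.5869 -0.0499  0.1036] [-0.36 -0.26  0.94]
ptr 22 208.22 201 212
```

View pics/a14.png

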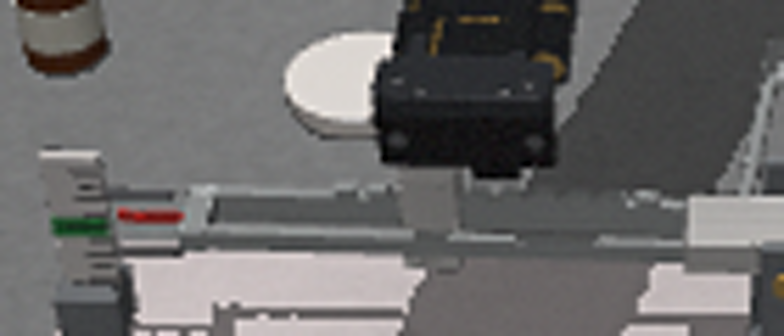

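Request:
drive_tool([
  [0, 0, 0.2, 0],
  [0, 0, 0.4, 0],
  [0, 0, 0.6, 0],
  [0, 0, 0.8, 0],
  [0, 0, 0.9, 0],
  [0, 0, 0.95, 0],
  [0, 0, 1.0, 0],
  [0, 0, 1.05, 0],
  [0, 0, 1.1, 0],
  [0, 0, 1.15, 0],
  [0, 0, 1.2, 0],
  [0, 0, 1.25, 0],
  [0, 0, 1.3, 0],
  [0, 0, 1.35, 0],
  [0, 0, 1.4, 0],
  [0, 0, 1.45, 0],
  [0, 0, 1.5, 0],
])

```text
time: 30.3
ee_pos: [0.5888, -0.0634, 0.1029]
eef_rot: [0.468, 0.531, -0.468, 0.53]
ft_force: [-0.8, 5.7, -0.6]
width: 0.0005
```

Request:
drive_tool([
  [0, 0, 0.05, 0],
  [0, 0, 0.1, 0],
  [0, 0, 0.15, 0],
  [0, 0, 0.2, 0],
  [0, 0, 0.25, 0],
  [0, 0, 0.3, 0],
  [0, 0, 0.35, 0],
  [0, 0, 0.4, 0],
  [0, 0, 0.45, 0],
  [0, 0, 0.5, 0],
  [0, 0, 0.55, 0],
  [0, 0, 0.6, 0],
  [0, 0, 0.65, 0],
  [0, 0, 0.7, 0],
  [0, 0, 0.7, 0],
])

```text
time: 31.55
ee_pos: [0.5898, -0.0716, 0.1031]
eef_rot: [0.468, 0.53, -0.468, 0.53]
ft_force: [0.1, 0.9, -1.0]
width: 0.0001
```

Request:
drive_tool([
  [0, 0, 0.05, 0],
  [0, 0, 0.1, 0],
  [0, 0, 0.1, 0],
])

```text
time: 31.8
ee_pos: [0.5899, -0.0725, 0.103]
eef_rot: [0.468, 0.53, -0.468, 0.53]
ft_force: [-0.2, 1.5, -0.3]
width: 0.0007
```

Request:
drive_tool([
  [0, 0, 0.05, 0],
  [0, 0, 0.1, 0],
  [0, 0, 0.1, 0],
])

```text
time: 32.05
ee_pos: [0.59, -0.0736, 0.1031]
eef_rot: [0.468, 0.53, -0.468, 0.53]
ft_force: [0.4, 0.6, -0.9]
width: 0.0006
```

Request:
drive_tool([
  [0, 0, 0.05, 0],
  [0, 0, 0.1, 0],
  [0, 0, 0.1, 0],
])

```text
time: 32.3
ee_pos: [0.5902, -0.0748, 0.1031]
eef_rot: [0.468, 0.53, -0.468, 0.53]
ft_force: [0.6, 0.6, -0.6]
width: 0.0005
```

```bash
python3 look.py a15
```

```text
32.3 [ 0.5902 -0.0748  0.1031] [ 0.57  0.64 -0.56]
ptr 23 208.43497031840258 201 212
```

View pics/a15.png

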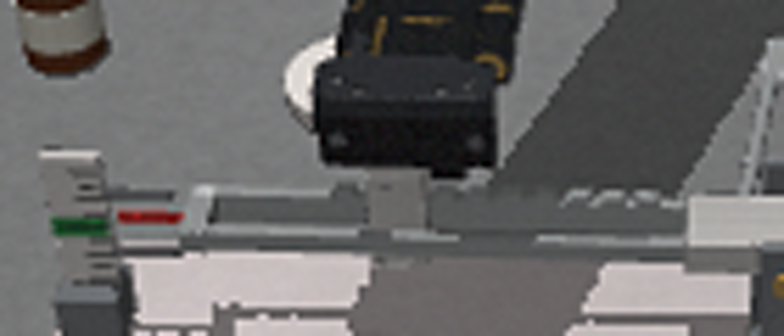

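Request:
drive_tool([
  [0, 0, 0.05, 0],
  [0, 0, 0.08, 0],
  [0, 0, 0.08, 0],
])

```text
time: 32.6
ee_pos: [0.5902, -0.0754, 0.103]
eef_rot: [0.468, 0.53, -0.468, 0.53]
ft_force: [-0.8, -0.3, 0.0]
width: 0.0001
```

Request:
drive_tool([
  [0, 0, -0.1, 0],
  [0, 0, -0.3, 0],
  [0, 0, -0.6, 0],
  [0, 0, -0.9, 0],
  [0, 0, -0.9, 0],
  [0, 0, -0.9, 0],
  [0, 0, -0.9, 0],
  [0, 0, -0.9, 0],
  [0, 0, -0.9, 0],
])

```text
time: 33.35
ee_pos: [0.5891, -0.0664, 0.103]
eef_rot: [0.468, 0.53, -0.468, 0.53]
ft_force: [0.4, -0.5, 0.4]
width: 0.0002
```

```bash
python3 look.py a16
```

```text
33.35 [ 0.5891 -0.0664  0.103 ] [ 0.43 -0.47  0.4 ]
ptr 23 210.5366583541147 201 212
```

View pics/a16.png

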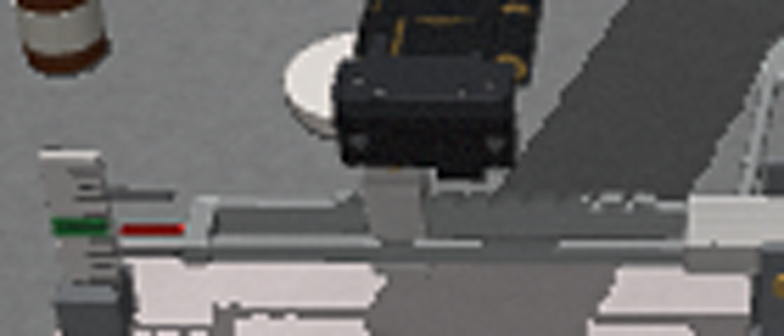

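Request:
drive_tool([
  [0, 0, -0.5, 0],
  [-2, 0, -0.5, 0],
  [-5, 0, -0.5, 0],
  [-8, -2, 1, 0],
  [-8, -5, 4, 0],
  [-8, -8, 7, 0],
  [-8, -11, 10, 0],
  [-8, -13, 13, 0],
  [-8, -13, 16, 0],
  [-8, -13, 19, 0],
  [-8, -13, 21, 0],
  [-8, -13, 21, 0],
  [-8, -13, 21, 0],
])

```text
time: 34.48
ee_pos: [0.4858, -0.2914, 0.1828]
eef_rot: [0.468, 0.53, -0.469, 0.529]
ft_force: [-0.5, 0.5, 0.2]
width: 0.0004
```

```bash
python3 look.py a17; python3 - <<'E'
from h import *
c=r.calibration("wrist");print(r.read_state()['ee_pos'],c['xyz'],c['orientation'])
im=r.camera("wrist");cv2.imwrite("pics/w17.png",im[:,:,::-1])
crop(im,500,80,640,225,5.5,"pics/w17c.png")
def strip(n):
    g=cv2.imread(f"pics/{n}.png",0).astype(float);out={}
    for u in range(221,246):
        col=g[:,u]
        # find bright strip: rows in 204..218, peak with dark both sides (~83)
        best=None
        for k in range(204,218):
            w=col[k-2:k+3]
            if col[k]>125 and col[k]<180 and col[k]>=col[k-1] and col[k]>=col[k+1] and col[k-3]<95 and col[k+3]<110: best=k
        if best:
            rr=np.arange(best-2,best+3);w=np.clip(col[rr]-86,0,None);out[u]=(rr*w).sum()/w.sum()
    return out
S={n:strip(n) for n in["scene0","a10_raw","a13_raw","a16_raw","a17_raw"]}
for n in ["a13_raw","a16_raw","a17_raw"]:
    f=[(S[n][u]-S["a10_raw"][u])/(S["scene0"][u]-S["a10_raw"][u]) for u in S[n] if u in S["a10_raw"] and u in S["scene0"]]
    f=np.array(f);print(n,len(f),(.045*(1-2*f)).round(4),np.median(.045*(1-2*f)))
E
```

```text
34.4833 [ 0.4858 -0.2914  0.1828] [-0.48  0.51  0.22]
ptr 23 210.53142008906482 201 212
[ 0.4861322  -0.29018486  0.18274476] [ 0.4767702  -0.21363445  0.3247215 ] [-0.13985049 -0.00826781  0.0611334   0.98824905]
a13_raw 25 [0.0133 0.0138 0.0136 0.0131 0.0129 0.0147 0.0154 0.0156 0.0142 0.013
 0.0129 0.015  0.0149 0.0147 0.015  0.0155 0.017  0.0125 0.0132 0.0126
 0.0147 0.0145 0.0155 0.0154 0.0165] 0.014693509615384515
a16_raw 25 [-0.0185 -0.0181 -0.0186 -0.0184 -0.0184 -0.0173 -0.0173 -0.0162 -0.0168
 -0.0167 -0.0168 -0.0155 -0.0178 -0.0169 -0.0166 -0.0164 -0.0156 -0.0167
 -0.0169 -0.0161 -0.0173 -0.0167 -0.0161 -0.0162 -0.0172] -0.01681108230719355
a17_raw 25 [-0.0187 -0.0182 -0.0185 -0.0184 -0.0181 -0.0177 -0.0174 -0.0167 -0.0166
 -0.0171 -0.0164 -0.0158 -0.0178 -0.0163 -0.0166 -0.0162 -0.0151 -0.0171
 -0.0159 -0.0171 -0.0158 -0.0156 -0.0161 -0.0161 -0.016 ] -0.01660304601425797
```

View pics/w17c.png

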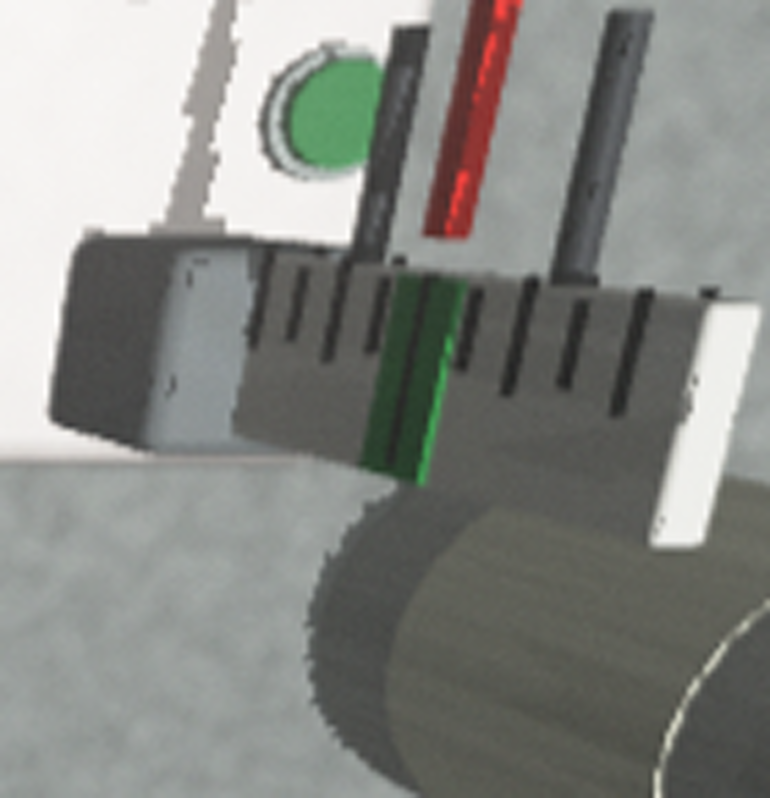

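View pics/a17.png

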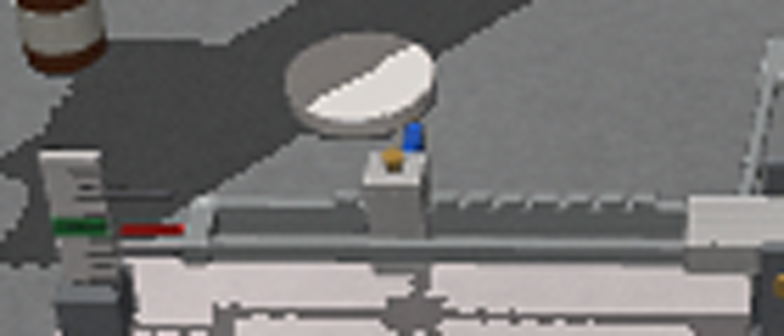

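```bash
python3 - <<'E'
import cv2,numpy as np
for n in ["scene0","a10_raw","a13_raw","a17_raw"]:
    im=cv2.imread(f"pics/{n}.png").astype(int)
    print(n)
    for u in (203,205,207,209): print(u,'g',im[201:218,u,1],'r-g',(im[201:218,u,2]-im[201:218,u,1]))
from h import *
cs=r.calibration("scene")
for n in["a13_raw","a17_raw"]:
    im=cv2.imread(f"pics/{n}.png");h=cv2.cvtColor(im,cv2.COLOR_BGR2HSV)
    m=((h[:,:,0]>105)&(h[:,:,0]<130)&(h[:,:,1]>110)).astype(np.uint8);m[:185]=0;m[205:]=0;m[:,:245]=0;m[:,270:]=0
    y,x=np.nonzero(m);print(n,len(x),x.mean(),y.mean(),onz(cs,x.mean(),y.mean(),.095))
E
```

```text
scene0
203 g [118 121 126  73  75 122 121 117 119 119 126  48  24  33  75 198 126] r-g [-1  0  2  1 -1  0 -1 -1 -2  0 -5 60 92 24 -2  8  4]
205 g [117 121 123  76  76 124 121 118 119 123 126  51  24  35  72 192 187] r-g [ 0 -1 -1  0  0  0  0 -2 -1 -3 -7 57 92 21  0  9  9]
207 g [121 120 124  79  76 122 120 119 118 121 129  50  22  31  74 192 188] r-g [-1 -1  0  2  0 -2 -1 -1  0 -1 -7 59 94 22  0 10  9]
209 g [121 119 123  78  73 120 119 118 118 122 127  50  17  80  74 193 186] r-g [-1  0 -1  0 -1 -1 -1  0  0 -2 -7 57 97 -2  1 10  9]
a10_raw
203 g [118 122 129  80  31  17  98 123 122 122 122 121 171  77  70 199 127] r-g [ 0  1 -1 -3 36 98 20 -3 -1  0  1  0  8  3  2 10  5]
205 g [120 123 126  78  30  21 101 121 121 122 121 119 169  78  71 193 191] r-g [ 0 -1 -1 -3 38 97 19 -3 -1 -1 -2 -1  7  2  1 10 10]
207 g [123 120 126  83  32  24  70 123 121 122 125 122 167  78  70 190 192] r-g [  0   0  -1  -4  33 112  46  -2  -1  -2  -1  -1   6   3   2  10   8]
209 g [122 123 126  80  38  26  71 122 121 122 122 119 164  77  73 195 189] r-g [ -1   0  -2  -6  77 112  44  -3   1  -1  -1   0   6   2 
[... 574 characters left out ...]
raw
203 g [ 68  66  69  79  52  68  67  68  73  26  21  65 160  78  69 201 126] r-g [-1  2  0  0  0  0  0 -3 -7 85 96 -4  4  3  2  8  6]
205 g [ 66  71  68  78  52  68  70  69  72  27  21  64 157  79  70 194 189] r-g [ 1 -1  0  0  0 -1 -2 -1 -7 83 96 -5  4  3  1  9 10]
207 g [ 71  69  68  84  54  68  66  68  71  24  18  74 170  79  72 192 189] r-g [-2  0  1  0  0  0 -1 -1 -7 85 96 -3  4  1  1 10  9]
209 g [ 68  67  69  80  52  68  66  66 132  31  12 126 165  77  71 192 190] r-g [ -1   1   2   0  -1  -1   1  -1  -8  77 100  -8   5   2   3  11   9]
a13_raw 15 259.0 193.0 [ 0.57457451 -0.07552494  0.095     ]
a17_raw 14 253.07142857142858 194.14285714285714 [ 0.58170259 -0.08957521  0.095     ]
```

```bash
python3 - <<'E'
from h import *
cs=r.calibration("scene")
for u in (202,206,211):
  p=onz(cs,u,209.4,.09);a=proj(cs,p+[0,0,.0135]);b=proj(cs,p-[0,0,.0135]);print(p,a,b,(b[1]-a[1])/27,'px/mm')
E
```

```text
[ 0.65621352 -0.20256052  0.09      ] (np.float64(201.23086715222072), np.float64(205.230225011446)) (np.float64(202.75851501881397), np.float64(213.51221151589647)) 0.3067402409055725 px/mm
[ 0.65467374 -0.19266076  0.09      ] (np.float64(205.2589577693381), np.float64(205.23075533180935)) (np.float64(206.73081347395777), np.float64(213.5116957356375)) 0.30670149643807926 px/mm
[ 0.65274846 -0.18028254  0.09      ] (np.float64(210.29406102623108), np.float64(205.23141823094497)) (np.float64(211.6961962823865), np.float64(213.51105100904908)) 0.306653065855708 px/mm
```

```bash
python3 - <<'E'
from h import *
s=r.read_state();print(s['time'],s['ft_force'])
im=r.camera("scene");cv2.imwrite("pics/fin.png",im[:,:,::-1])
E
python3 look.py a18
```

```text
34.5833 [ 0.59132466  0.39179886 -0.71544713]
34.6333 [ 0.4864 -0.2893  0.1829] [ 0.37 -0.17  0.5 ]
ptr 23 210.52681231380336 201 212
```

View pics/fin.png

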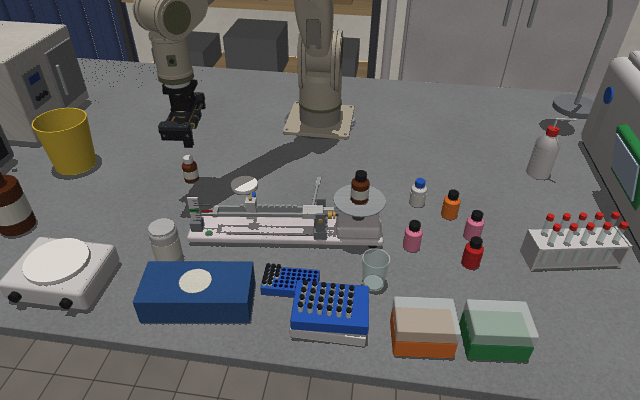

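```bash
python3 -c "
from bench import r
print(r.close_job())"
```

```text
the job is handed in; nothing more can be done
None
```

The brown bottle with the black cap is standing on the pan. I pushed the poise outward with closed fingertips through six notches, then moved the hand clear and handed the job in at about 35 s. No verdict was reported.

- **Bottle:** in the last pictures it stands upright near the centre of the pan, and nothing else on the bench looks moved.
- **Force:** the highest push I read was 5.7 N. Force was only read at the end of each move.
- **Pointer:** it stayed steady over the last second of pictures, at row 210.53.
- **Notch choice:** the notch before this one read about +0.014 to +0.016 rad. That is close to the 0.017 limit, so I went one notch further.
- **Final tilt:** my checks of it do not fully agree. The pixel scale gives about −0.013 rad and the wrist view gives −0.010 to −0.012. Scaling between the beam's end stops gives about −0.0166, only just inside the band. I discounted that last one because it makes a notch worth 0.031 rad instead of the stated 0.026.
- **Pawl:** I did not see it drop. That it is in the last notch rests on the push force falling to zero at the expected 15 mm spacing.

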